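Load the spacer stack of a filter cell

TASK

Load the filter cell: slide the black ring, then the orange ring, then the white ring across the blue deck into its bore so that they lie flat on one another in that order, black at the bottom; the rings must stay down on the deck, so do not lift them. Then push the retainer by its red post over the stack until it stops. Leave the green spare ring and everything else on the bench where it is.

Things in the scene. Friction and masses are not known exactly. Their poses are not given: they have to be found in the camera images.
- station: Fixed blue deck: square plate 184 x 184 inside an aluminium rim (190 outside; the rim stands 4 above the deck), deck top 50 above the bench. Origin on the bench under its middle; z up, x and y along its sides, turned up to 0.2 rad from the world's. The rings start near (54, -54), (54, 54) and (-54, 54) in these axes, which ring is where changes; pivot at (-54, -54).
- bore_mouth (a point): Centre of the mouth of the round blind bore in the middle of the deck, level with the deck's top. Bore 73 in diameter, 34 deep. Same axes as the deck.
- bore_floor (a point): Centre of the flat floor of the bore, 34 mm below its mouth; same axes as the deck.
- black_ring_centre (a point): Black loose plastic ring, flat, outside diameter 66, hole diameter 44, 14 thick, about 60 g, smooth; lies flat on the deck at the start; the point is its centre, half-way up, in the middle of its open hole; z is the ring's axis
- orange_ring_centre (a point): Orange loose plastic ring, flat, outside diameter 66, hole diameter 44, 8 thick, about 40 g, smooth; lies flat on the deck at the start; the point is its centre, half-way up, in the middle of its open hole; z is the ring's axis
- white_ring_centre (a point): White loose plastic ring, flat, outside diameter 66, hole diameter 44, 10 thick, about 50 g, smooth; lies flat on the deck at the start; the point is its centre, half-way up, in the middle of its open hole; z is the ring's axis
- green_ring_centre (a point): Green spare loose plastic ring, flat, outside diameter 66, hole diameter 44, 10 thick, about 50 g, smooth; lies flat on the bench at the start; the point is its centre, half-way up, in the middle of its open hole; z is the ring's axis. Not wanted in this job.
- pivot (a point): Vertical pivot axis of the retainer, at deck level on the corner of the deck nearest the robot's right; a dark hub 20 in diameter stands on it to 23 mm above the deck.
- retainer_post (a point): Centre of the red upright post on the retainer, 16 in diameter, standing from 11 to 47 above the deck, 90 from the pivot axis (this point 30 above the deck). The retainer is a steel bar 26 wide, 8 thick, its underside 3 above the deck, reaching from 12 behind the pivot to 112 in front of it, the post on its middle line.
- retainer (a joint): Angle of the retainer about its vertical pivot, rad, growing clockwise seen from above: at 0 the bar points straight away from the bore, off the deck's corner; at 3.1416, a fixed stop, it lies diagonally across the middle of the bore, post 14 past the bore's centre. Starts between 0 and 0.4; light friction (less than 1 N at the post), stays where it is left. A ring that stands proud of the bore is in its way.
- timer: White bench timer, 66 x 62 x 18, on the bench; a bystander; origin at its underside's centre.
- casting_frame: Green gel casting frame, 89 x 108 x 49, on the bench; a bystander; origin at its underside's centre.
- stain_bottle: Bottle with an orange-yellow cap, 56 across, 106 tall; a bystander; origin at its underside's centre.
- beaker: Small clear beaker, 57 across, 62 tall; a bystander; origin at its underside's centre.
- marker: Red and white marker pen, 132 long, lying on the bench; a bystander; origin at its underside's centre.
Mind the look-alikes: they are no part of the job. Of the things that look like the part that bears white_ring_centre, the smaller one is meant.

How it is judged:
By the outcome, as a careful person would: the job done as asked, in the order asked, and still so for the second after the job is handed in, with the robot touching nothing.
It also fails if it takes over 69 s, if anything falls off the work surface, if the arm or the gripper's body presses on something with over 40 N, if the wrist force passes 120 N, or if a joint passes its speed limit or range.

ROBOT

A 6-joint arm with a two-finger parallel gripper is mounted at the origin on a cart in front of the work surface, level with it; the furniture and walls round the work are solid. World frame = base frame: x ahead of the robot, y to its left, z up, the work surface at z = 0. Lengths are in m, angles in rad, forces in N, time in s.
With the tool pointing down it reaches from about 0.275 to 0.85 m from the base axis. Payload 5.2 kg.
Tool frame: the origin (TCP) lies between the finger pads; the fingertips stand 11 mm ahead of it and the grasp point (between the pads) lies 8 mm behind it; z points along the fingers, y is the line along which they close (so a half turn about z gives the same grasp; the last joint's range is limited). The gripper opens to 85 mm and grips with 20 to 120 N. Pads are 22 mm wide; open, the fingers measure 114 mm over their backs; the gripper's body (76 mm by 85 mm) begins 54 mm behind the grasp point. The pads swing forward as they close: fully open they stand 13 mm farther back than shut.
Start: joints at [1.003, 0.259, 1.535, -0, 1.348, -0.203], TCP at [0.196, 0.514, 0.242] pointing down, gripper open.
Joint ranges: [-3.14, 3.14], [-0.91, 2.08], [0.19, 2.58], [-1.22, 4.36], [0.22, 2.71], [-3.12, 3.12]. Speed limits (rad/s): [2.57, 2.57, 3.14, 3.14, 3.14, 3.14].

INTERFACE

Orientations are given as a unit quaternion [w, x, y, z].
In Python, from workcell import telemetry, eyes, manip gives the robot as it stands.
- The arm moves only by the tool play_rows, never from a script. Its arguments are lists of equal length, an entry for each row: "dp": the shift along the tool's x, y, z in mm, a list of three; "delta_rot": the turn, a rotation vector about the tool's x, y, z in degrees, a list of three; "jaw": the opening in per cent of the stroke, from 0 (shut) to 100 (fully open). In form: {"dp": [[dx, dy, dz], ...], "delta_rot": [[wx, wy, wz], ...], "jaw": [jaw, ...]}. A call has 1 to 5 rows; each row is the pose to reach, as a shift and turn from the pose commanded when the call began, along the tool's axes at that moment; what a row does not reach only later rows make up. A row lasts 1/10 s, in which the tool goes at most 50 mm and 8.59 degrees, less where a joint would pass 70% of its speed; a pose out of reach is approached as far as the arm can. A call with a gripper value outside its range is refused whole. The fingers move at their own pace and stop on an object; "squeeze" is the grip in N (left out, the last holds). Time passes only in rows, so rows that repeat a pose let the fingers close. It gives the time, the measured TCP pose, the force, the opening and the grip force at its end, in the units of the state.
- telemetry.get_obs(): the state, without advancing time (a new reading comes with each control period).
- eyes.snapshot(name): name is "scene" or "side" or "wrist"; returns a dict with "frame" (400x640x3 uint8, red, green, blue), "intrinsics" (3x3 intrinsics, pixels), "camera_from_world" (4x4, takes a point from world to camera coordinates); the wrist camera has in their place "T_tool_cam" (4x4, takes a point from camera to tool coordinates, whose origin is the TCP and whose axes are the flange's). Camera axes: x right, y down, z forward; pixel columns grow to the right and rows downward; lengths in m; the calibration is good to about 2 mm. A picture is of the moment at which its call begins: read the wrist's pose just before it. There is no depth.
- manip.close_job(): hands the job in; it is judged then, once.
The state is a dict: "clock": time; "qpos": joint angles; "joint_vel": joint speeds; "tau": joint torques, N m; "ee_pos": TCP position; "ee_rot": TCP orientation; "force": force on the tool from outside, world axes, zero at the start; "ft_torque": the same for the moment, N m; "width": opening from 0.0 (shut) to 1.0 (fully open); "finger_force": force on a finger pad.
Only numpy, scipy, OpenCV 4.12 (cv2) and the standard library are available. Lean on these libraries where they do the work, as an engineer would, in place of code of your own. Each camera call takes 0.05 s, during which the arm holds its last target. There are 200 camera calls.

## Working session

There is one attempt and no reset: what is moved stays moved. The work goes in short steps, Python scripts to look and compute and a tool call to move; the robot and the scene stay as the last step left them, time stands still between calls to the robot, and variables do not carry over. Pictures are saved under pics/ and viewed, at most 10 in all, crops included, and the job is handed in when it is done.

Besides the shell and the picture viewer there is one more tool, called after "Emit:" as name(argument=value, ...), one argument or row to a line, values as JSON. play_rows: Moves the arm, as the interface text tells. Its arguments: {"type":"object","properties":{"dp":{"type":"array","items":{"type":"array","items":{"type":"number"}}},"delta_rot":{"type":"array","items":{"type":"array","items":{"type":"number"}}},"jaw":{"type":"array","items":{"type":"number"}},"squeeze":{"type":"number"}},"required":["dp","delta_rot","jaw"]}

```bash
mkdir -p pics; ls; python3 - <<'E'
from workcell import telemetry, eyes
import cv2,numpy as np,pickle
o=telemetry.get_obs();print(o)
d={}
for n in ("scene","side"):
    s=eyes.snapshot(n);d[n]=s
    cv2.imwrite(f"pics/{n}0.png",s["frame"][:,:,::-1])
    print(n,s["intrinsics"],s["camera_from_world"])
pickle.dump(d,open("s0.pkl","wb"))
E
```

```text
pics
{'clock': 0.0, 'qpos': array([ 1.00318986e+00,  2.59379936e-01,  1.53608512e+00,  1.86178460e-05,
        1.34798266e+00, -2.02789140e-01]), 'joint_vel': array([ 4.31099428e-05,  1.30025234e-04,  4.28664564e-05, -2.65652839e-03,
        9.23947012e-04,  6.78384835e-04]), 'tau': array([-1.58025450e-04, -4.46026504e+01, -2.90582442e+01, -1.72511491e-04,
        1.18183665e-02,  1.83150416e-05]), 'ee_pos': array([0.19592013, 0.51338591, 0.24145397]), 'ee_rot': array([-3.56924344e-04,  1.81400755e-01,  9.83408819e-01, -8.56154278e-04]), 'force': array([-0.61338177,  0.44348942, -0.57677271]), 'ft_torque': array([ 0.00857596,  0.01384238, -0.06661424]), 'finger_force': 0.0, 'width': 0.9983895767947315}
scene [[408.93210947   0.         320.55442773]
 [  0.         408.93210947 198.04383122]
 [  0.           0.           1.        ]] [[ 0.64739661 -0.76208223  0.01040686 -0.22107993]
 [-0.59379368 -0.51289976 -0.61995395  0.3663602 ]
 [ 0.47779357  0.39517656 -0.78456918  1.14081767]
 [ 0.          0.          0.          1.        ]]
side [[441.06041647   0.         318.02474456]
 [  0.         441.06041647 196.9200344 ]
 [  0.           0.           1.        ]] [[-0.99842257  0.05595031  0.00468311  0.45269711]
 [ 0.01537161  0.35261778 -0.93564118  0.03333579]
 [-0.05400076 -0.93409328 -0.3529216   1.76742626]
 [ 0.          0.          0.          1.        ]]
```

View pics/scene0.png

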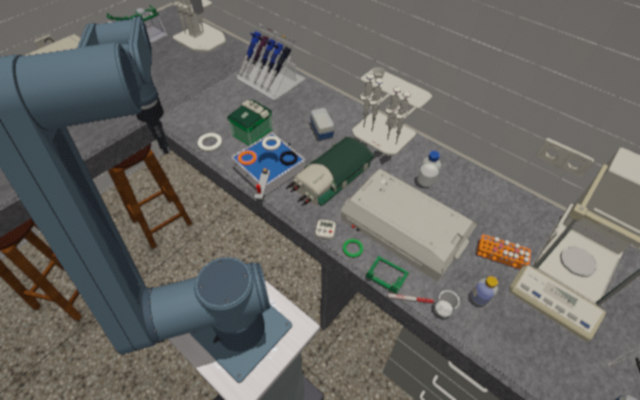

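View pics/side0.png

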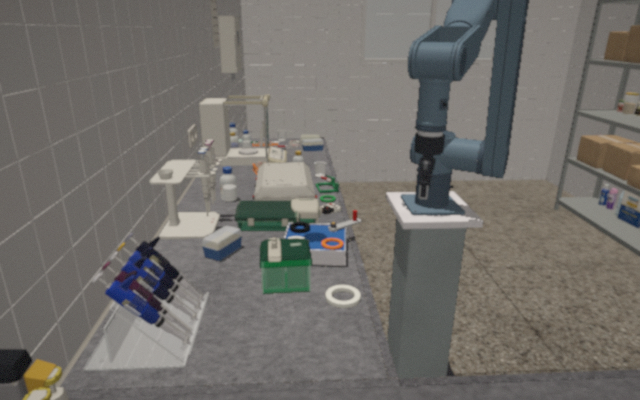

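The scene view shows the deck around (268,160), with orange at (247,157), white at (271,143), black at (288,158) and the red post at (258,188). The big white look-alike is on the bench at (209,142). The side view shows the deck around (315,243).

```bash
cat > h.py <<'E'
import numpy as np,cv2,pickle
from scipy.spatial.transform import Rotation as R
def ray(s,uv,T=None):
    K=s["intrinsics"];C=T if T is not None else np.linalg.inv(s["camera_from_world"])
    d=C[:3,:3]@np.linalg.inv(K)@np.array([uv[0],uv[1],1.]);return C[:3,3],d
def at(s,uv,z,T=None):
    o,d=ray(s,uv,T);return o+d*(z-o[2])/d[2]
def proj(s,P,T=None):
    M=np.linalg.inv(T) if T is not None else s["camera_from_world"]
    p=M[:3,:3]@np.asarray(P,float)+M[:3,3];p=s["intrinsics"]@p;return p[:2]/p[2]
def tool(o):
    q=o["ee_rot"];T=np.eye(4);T[:3,:3]=R.from_quat(q,scalar_first=True).as_matrix();T[:3,3]=o["ee_pos"];return T
def wrist():
    from workcell import telemetry,eyes
    o=telemetry.get_obs();s=eyes.snapshot("wrist");return o,s,tool(o)@s["T_tool_cam"]
E
python3 - <<'E'
from h import *
d=pickle.load(open("s0.pkl","rb"))
a=cv2.resize(d["scene"]["frame"][120:210,220:320],(800,720),interpolation=cv2.INTER_CUBIC)
cv2.imwrite("pics/c1.png",cv2.resize(a,(660,594))[:,:,::-1])
for uv in [(247,157),(271,143),(288,158)]: print(at(d["scene"],uv,.055))
for uv in [(300,227),(333,243),(297,240)]: print(at(d["side"],uv,.055))
print(at(d["scene"],(258,188),.08),at(d["side"],(354,215),.08))
E
```

```text
[0.43721753 0.43061673 0.055     ]
[0.54534912 0.41604919 0.055     ]
[0.53045972 0.31544386 0.055     ]
[0.52949077 0.30564931 0.055     ]
[0.43240049 0.42572124 0.055     ]
[0.54031517 0.40036605 0.055     ]
[0.34850581 0.2790004  0.08      ] [0.34936007 0.27286454 0.08      ]
```

View pics/c1.png

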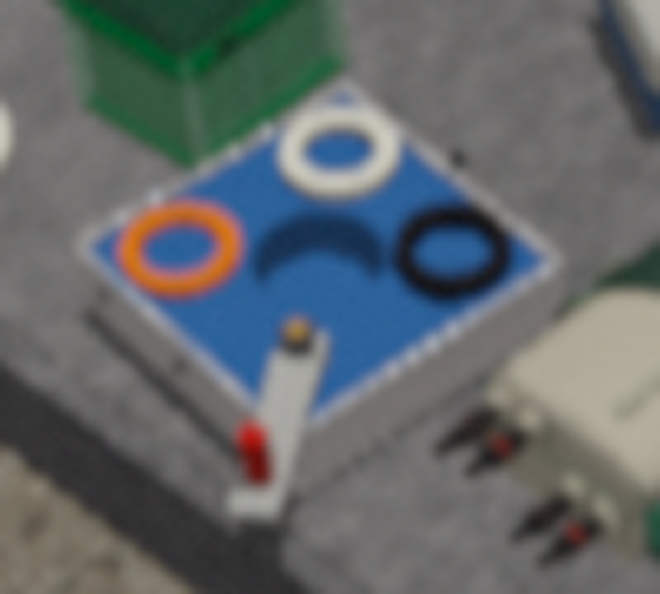

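Emit:
play_rows(
  dp=[
    [-50,-5,0],
    [-100,-10,0],
    [-150,-15,0],
    [-200,-20,0],
    [-250,-25,0],
  ],
  delta_rot=[
    [0,0,0],
    [0,0,0],
    [0,0,0],
    [0,0,0],
    [0,0,0],
  ],
  jaw=[0,0,0,0,0],
)

```text
clock: 0.6
ee_pos: [0.421, 0.4006, 0.242]
ee_rot: [-0.0, 0.181, 0.983, -0.0]
force: [0.1, 0.9, -0.9]
width: 0.142
finger_force: 0.0
```

Emit:
play_rows(
  dp=[
    [-50,-5,0],
    [-60,-7,0],
    [-60,-7,0],
    [-60,-7,0],
    [-60,-7,0],
  ],
  delta_rot=[
    [0,0,0],
    [0,0,0],
    [0,0,0],
    [0,0,0],
    [0,0,0],
  ],
  jaw=[0,0,0,0,0],
)

```text
clock: 1.1
ee_pos: [0.4716, 0.3749, 0.2423]
ee_rot: [-0.0, 0.18, 0.984, 0.0]
force: [-0.0, -0.5, 0.3]
width: 0.001
finger_force: 0.0
```

```bash
python3 - <<'E'
from h import *
o,s,T=wrist();print(o["clock"],o["ee_pos"],o["ee_rot"],o["width"],o["qpos"]);print(s["T_tool_cam"],s["intrinsics"])
cv2.imwrite("pics/w1.png",s["frame"][:,:,::-1]);pickle.dump((o,s,T),open("w1.pkl","wb"))
E
```

```text
1.1 [0.47157728 0.37488712 0.24229286] [-4.47065875e-04  1.80483416e-01  9.83577926e-01  1.13398203e-05] 0.0009825765182192845 [ 4.86357710e-01  3.53167010e-01  1.40289826e+00  5.81408571e-04
  1.38621541e+00 -7.21589653e-01]
[[ 1.08645374e-03 -9.62186864e-01 -2.72388065e-01  6.80995364e-02]
 [ 9.99999058e-01  8.16904872e-04  1.10297629e-03  7.77421848e-04]
 [-8.38754159e-04 -2.72389006e-01  9.62186846e-01 -1.32674736e-01]
 [ 0.00000000e+00  0.00000000e+00  0.00000000e+00  1.00000000e+00]] [[320.9687812    0.         320.37816948]
 [  0.         320.9687812  200.20284866]
 [  0.           0.           1.        ]]
```

View pics/w1.png

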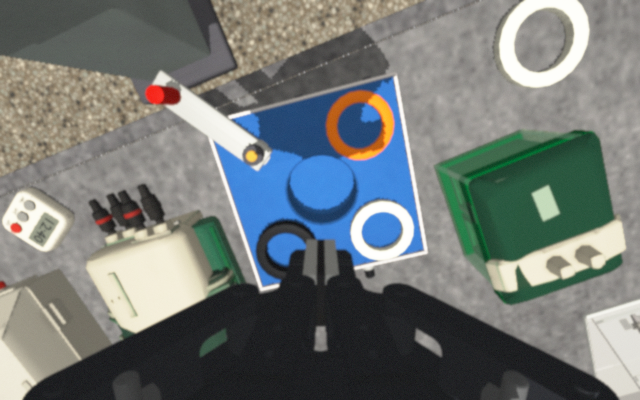

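The wrist view shows the rim's outer corners at (397,76), (427,252) and (262,290). Orange is at (360,125), white at (382,231), black at (289,250), the pivot hub at (254,153) and the post at (163,95).

```bash
cat >> h.py <<'E'
def rings(s,T):
    f=s["frame"].astype(int);hsv=cv2.cvtColor(s["frame"],cv2.COLOR_RGB2HSV).astype(int);out={}
    return f,hsv
E
python3 - <<'E'
from h import *
from scipy.optimize import least_squares
o,s,T=pickle.load(open("w1.pkl","rb"))
hsv=cv2.cvtColor(s["frame"],cv2.COLOR_RGB2HSV)
for uv in [(397,76),(427,252),(262,290)]: print("corner",at(s,uv,.054,T))
win=np.zeros(hsv.shape[:2],np.uint8)
cv2.fillPoly(win,[np.array([(393,82),(424,250),(264,287),(216,117)])],255)
P={}
def ring(name,m,zt):
    m=cv2.bitwise_and(m.astype(np.uint8)*255,win);m=cv2.morphologyEx(m,cv2.MORPH_OPEN,np.ones((3,3)))
    n,l,st,c=cv2.connectedComponentsWithStats(m);i=1+np.argmax(st[1:,4]);
    cs,_=cv2.findContours((l==i).astype(np.uint8),cv2.RETR_EXTERNAL,cv2.CHAIN_APPROX_NONE)
    c=max(cs,key=len)[:,0]; W=np.array([at(s,u,zt,T)[:2] for u in c])
    r=least_squares(lambda p:np.hypot(*(W-p).T)-.033,W.mean(0),loss="soft_l1",f_scale=.001)
    print(name,st[i],r.x,np.std(r.fun));return r.x
H,S,V=cv2.split(hsv)
po=ring("orange",(H<20)&(S>120)&(V>100),.058)
pw=ring("white",(S<50)&(V>150),.060)
ring("deck blue",(H>95)&(H<125)&(S>100),.05)
for p in [(286,224),(262,240),(262,265)]: print("black edge", at(s,p,.064,T))
print("hub",at(s,(254,153),.073,T)); print("post top",at(s,(153,95),.097,T))
# model check
def corners(p,h=.095):
    c,sn=np.cos(p[2]),np.sin(p[2]);return lambda x,y:np.array([p[0]+c*x-sn*y,p[1]+sn*x+c*y])
obs=[((-.095,.095),(397,76)),((.095,.095),(427,252)),((.095,-.095),(262,290))]
r=least_squares(lambda p:np.concatenate([corners(p)(*k)-at(s,u,.054,T)[:2] for k,u in obs]),[.483,.37,-.15])
print("station",r.x,r.fun)
g=corners(r.x)
for q in [(-.054,.054),(.054,.054),(.054,-.054),(-.054,-.054)]: print(q,g(*q))
im=s["frame"].copy()
for q,rad,z in [((0,0),.0365,.05),((.054,-.054),.033,.064),((-.054,.054),.033,.058),((.054,.054),.033,.06),((-.054,-.054),.01,.073),((0,0),.095*2**.5,.054)]:
    c=g(*q); n=4 if rad>.1 else 60
    pts=[proj(s,[*(c+rad*np.array([np.cos(t),np.sin(t)])),z],T) for t in np.arange(n)*2*np.pi/n+r.x[2]+np.pi/4]
    cv2.polylines(im,[np.round(np.array(pts)*16).astype(np.int32)],True,(255,0,255),1,cv2.LINE_AA,4)
cv2.imwrite("pics/w1o.png",cv2.resize(im[60:310,140:440],None,fx=2.4,fy=2.4,interpolation=cv2.INTER_CUBIC)[:,:,::-1])
E
```

```text
corner [0.40542707 0.47787125 0.054     ]
corner [0.58904287 0.45575304 0.054     ]
corner [0.56820788 0.26906041 0.054     ]
orange [ 326   91   61   67 1440] [0.43466253 0.43071069] 0.004448340617095927
white [ 350  200   64   62 1833] [0.54540956 0.41670776] 0.0005513309954113693
deck blue [  226    83   197   182 16919] [0.47825052 0.39228435] 0.02297280096346855
black edge [0.50171106 0.32684458 0.064     ]
black edge [0.50922595 0.29668029 0.064     ]
black edge [0.53559735 0.28518044 0.064     ]
hub [0.42295312 0.32783002 0.073     ]
post top [0.34871877 0.27514076 0.097     ]
station [ 0.48568022  0.37322464 -0.11936958] [-0.00275763  0.00099056  0.00227452  0.00048238  0.00048311 -0.00147294]
(-0.054, 0.054) [0.43849515 0.43327103]
(0.054, 0.054) [0.54572661 0.42040971]
(0.054, -0.054) [0.53286529 0.31317825]
(-0.054, -0.054) [0.42563383 0.32603957]
```

View pics/w1o.png

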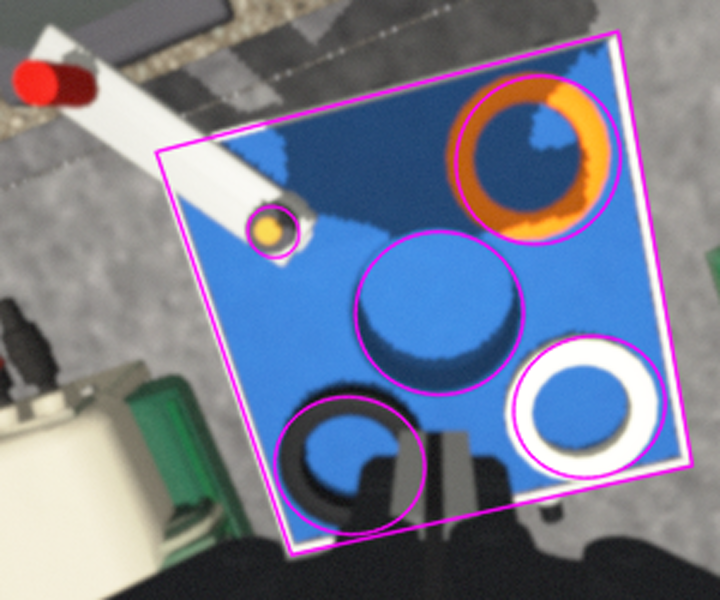

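```bash
cat >> h.py <<'E'
def go(*targets):
    from workcell import telemetry
    o=telemetry.get_obs();T=tool(o);print(o["clock"],np.round(o["ee_pos"],4),np.round(o["force"],1),round(o["width"],3))
    for t in targets: print(t,np.round((T[:3,:3].T@(np.array(t)-T[:3,3]))*1000,1))
E
python3 - <<'E'
from h import *
go([.532,.3135,.242],[.532,.3135,.10])
o,s,T=pickle.load(open("w1.pkl","rb"))
f=s["frame"]
# black ring: profile through candidate centre along image rows
V=f.max(2)
for v in (230,240,250,255,260): print(v,V[v,250:320:2])
E
```

```text
1.15 [0.4716 0.375  0.2425] [-0.8 -0.7  0.4] 0.002
[0.532, 0.3135, 0.242] [-78.2 -36.1   0.4]
[0.532, 0.3135, 0.1] [-78.3 -36.1 142.4]
230 [220 220 221 222 221 218 155  78  45  52  57  62  61  59  60  60  57  61
  58  60  59  60  61  65  67  66  62  46  26  34 132 207 220 221 220]
240 [219 219 220 208 126  50  54  57  56  87 171 216 221 221 220 220 220 222
 220 220 221 219 219 219 220 210 159  70  79 100 102 100  98 104  94]
250 [193 216 204 107  50  51  53  47  62 179 217 220 218 217 214 215 214 216
 218 218 218 205 162 103  89  91  93  94 102 109 108 107 107  93  39]
255 [247 194 211 134  50  55  55  54  29  69 173 211 216 217 218 218 216 217
 217 210 130  40  34  33  36  31  36  70 106 108 109 109 110  93  36]
260 [234 244 198 187  85  50  55  55  46  30  29  78 135 181 208 216 217 217
 218 182  64  35  38  35  38  38  44  83 108 108 109 108 107  91  35]
```

Emit:
play_rows(
  dp=[
    [-40,-18,30],
    [-78,-36,60],
    [-78,-36,100],
    [-78,-36,135],
    [-78,-36,135],
  ],
  delta_rot=[
    [0,0,0],
    [0,0,0],
    [0,0,0],
    [0,0,0],
    [0,0,0],
  ],
  jaw=[0,0,0,0,0],
)

```text
clock: 1.65
ee_pos: [0.5288, 0.3117, 0.1023]
ee_rot: [-0.005, 0.181, 0.983, -0.003]
force: [-0.7, 0.1, -0.1]
width: -0.003
finger_force: 0.0
```

```bash
python3 - <<'E'
from h import *
go([.532,.3135,.064]);o,s,T=wrist();im=s["frame"].copy()
tip=o["ee_pos"]+[0,0,-.011]; print(proj(s,tip,T))
def circ(c,r,z,col):
    p=[proj(s,[c[0]+r*np.cos(t),c[1]+r*np.sin(t),z],T) for t in np.linspace(0,6.28,60)]
    cv2.polylines(im,[np.round(np.array(p)*16).astype(np.int32)],True,col,1,cv2.LINE_AA,4)
circ((.4857,.3732),.0365,.05,(255,0,255));circ((.5315,.3135),.033,.064,(255,0,0));circ((.5315,.3135),.022,.064,(255,0,0));circ((.5453,.417),.033,.06,(255,0,0));circ((.4365,.430),.033,.058,(0,255,0))
cv2.imwrite("pics/w2.png",im[:,:,::-1])
E
```

```text
1.65 [0.5288 0.3117 0.1023] [-0.7  0.1 -0.1] -0.003
[0.532, 0.3135, 0.064] [-2.6  3.  38.2]
[318.55994522 254.39875695]
```

View pics/w2.png

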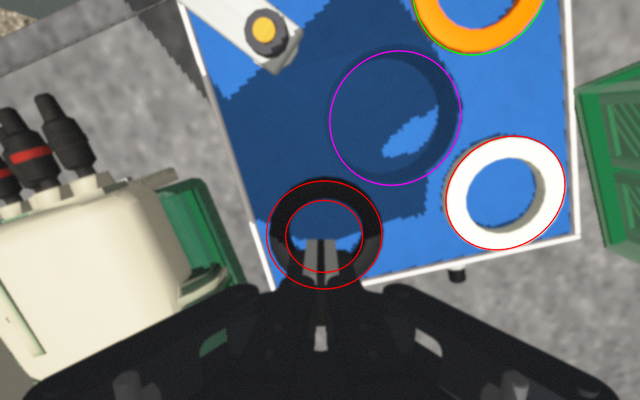

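The overlay matches the bore at (396,118), white at (505,193) and orange at (478,5). The closed fingers sit over the black hole at (324,236).

Emit:
play_rows(
  dp=[
    [0,0,15],
    [0,0,15],
    [0,0,15],
  ],
  delta_rot=[
    [0,0,0],
    [0,0,0],
    [0,0,0],
  ],
  jaw=[0,0,0],
)

```text
clock: 2.0
ee_pos: [0.5338, 0.3136, 0.0946]
ee_rot: [0.001, 0.181, 0.984, 0.001]
force: [0.3, -0.9, -0.1]
width: -0.003
finger_force: 0.0
```

```bash
python3 - <<'E'
from h import *
go([.5315,.3135,.064],[.5315,.3135,.090]);from workcell import telemetry;print(telemetry.get_obs()["ee_rot"])
E
```

```text
2.0 [0.5338 0.3136 0.0946] [ 0.3 -0.9 -0.1] -0.003
[0.5315, 0.3135, 0.064] [ 2.2 -0.9 30.5]
[0.5315, 0.3135, 0.09] [ 2.1 -0.9  4.5]
[1.19036199e-03 1.80735897e-01 9.83530677e-01 7.24767750e-04]
```

Emit:
play_rows(
  dp=[
    [2,-1,10],
    [2,-1,20],
    [2,-1,28],
    [2,-1,28],
    [2,-1,28],
  ],
  delta_rot=[
    [0,0,0],
    [0,0,0],
    [0,0,0],
    [0,0,0],
    [0,0,0],
  ],
  jaw=[0,0,0,0,0],
)

```text
clock: 2.5
ee_pos: [0.5309, 0.312, 0.0638]
ee_rot: [-0.0, 0.181, 0.983, -0.0]
force: [0.7, -0.3, -0.2]
width: -0.002
finger_force: 0.0
```

Emit:
play_rows(
  dp=[
    [10,6,0],
    [20,12,0],
    [30,18,0],
    [40,24.5,0],
    [49,30,0],
  ],
  delta_rot=[
    [0,0,0],
    [0,0,0],
    [0,0,0],
    [0,0,0],
    [0,0,0],
  ],
  jaw=[0,0,0,0,0],
)

```text
clock: 3.0
ee_pos: [0.4951, 0.359, 0.0645]
ee_rot: [0.0, 0.181, 0.983, 0.0]
force: [0.0, -0.1, 0.6]
width: 0.002
finger_force: 0.1
```

```bash
python3 - <<'E'
from h import *
go([.4857,.3732,.064]);o,s,T=wrist();im=s["frame"];
cv2.imwrite("pics/w3.png",im[:,:,::-1])
E
```

```text
3.0 [0.4951 0.359  0.0645] [ 0.  -0.1  0.6] 0.002
[0.4857, 0.3732, 0.064] [13.8 10.   0.5]
```

View pics/w3.png

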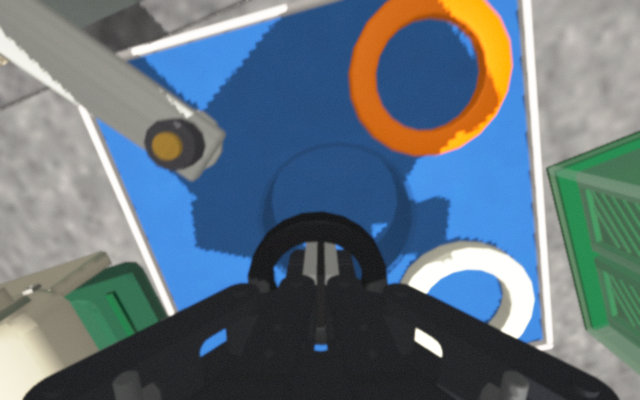

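The black ring, at (317,265), follows the fingers and is about to enter the bore mouth at (340,200).

Emit:
play_rows(
  dp=[
    [6,4.5,0],
    [10,7,2],
    [14,10,7],
    [17,12,12],
    [17,12,14],
  ],
  delta_rot=[
    [0,0,0],
    [0,0,0],
    [0,0,0],
    [0,0,0],
    [0,0,0],
  ],
  jaw=[0,0,0,0,0],
)

```text
clock: 3.55
ee_pos: [0.4837, 0.375, 0.0493]
ee_rot: [-0.001, 0.181, 0.983, -0.0]
force: [-0.7, -0.2, 0.1]
width: 0.0
finger_force: 0.0
```

Emit:
play_rows(
  dp=[
    [0,0,0],
    [0,0,0],
  ],
  delta_rot=[
    [0,0,0],
    [0,0,0],
  ],
  jaw=[0,0],
)

```text
clock: 3.75
ee_pos: [0.4846, 0.3748, 0.0502]
ee_rot: [-0.0, 0.182, 0.983, -0.0]
force: [0.1, 0.3, -0.9]
width: 0.001
finger_force: 0.0
```

```bash
python3 - <<'E'
from h import *
go([.4857,.3732,.064]);o,s,T=wrist();im=s["frame"];
cv2.imwrite("pics/w4.png",im[80:400,160:480,::-1])
E
```

```text
3.75 [0.4846 0.3748 0.0502] [ 0.1  0.3 -0.9] 0.001
[0.4857, 0.3732, 0.064] [ -1.6  -1.1 -13.8]
```

View pics/w4.png

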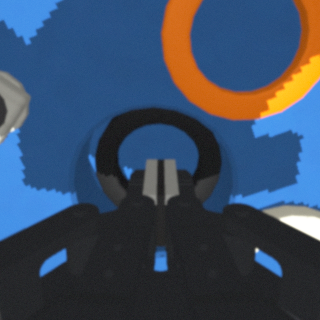

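Black has dropped into the bore, with its centre at (158,155) in this crop. Next is the orange ring.

Emit:
play_rows(
  dp=[
    [0,0,-25],
    [0,0,-45],
    [32,17,-45],
    [65,34.5,-45],
    [65,34.5,-45],
  ],
  delta_rot=[
    [0,0,0],
    [0,0,0],
    [0,0,0],
    [0,0,0],
    [0,0,0],
  ],
  jaw=[0,0,0,0,0],
)

```text
clock: 4.3
ee_pos: [0.4333, 0.4331, 0.0959]
ee_rot: [-0.0, 0.18, 0.984, 0.001]
force: [-0.1, 1.0, -0.4]
width: 0.003
finger_force: 0.0
```

Emit:
play_rows(
  dp=[
    [0,0,0],
    [0,0,0],
    [0,0,0],
  ],
  delta_rot=[
    [0,0,0],
    [0,0,0],
    [0,0,0],
  ],
  jaw=[0,0,0],
)

```text
clock: 4.6
ee_pos: [0.4368, 0.4296, 0.0953]
ee_rot: [0.0, 0.182, 0.983, -0.0]
force: [0.3, -0.5, -0.4]
width: 0.001
finger_force: 0.0
```

```bash
cat >> h.py <<'E'
def fitring(s,T,mask,z,c0,r=.033,win=.045,n=72):
    """radial edge search in the picture: outermost mask pixel on rays about c0, circle of known radius"""
    from scipy.optimize import least_squares
    pts=[]
    for t in np.arange(n)*2*np.pi/n:
        last=None
        for q in np.arange(.018,win,.0004):
            u,v=np.round(proj(s,[c0[0]+q*np.cos(t),c0[1]+q*np.sin(t),z],T)).astype(int)
            if not(0<=u<640 and 0<=v<400): last=None;break
            if mask[v,u]: last=q
        if last: pts.append([c0[0]+last*np.cos(t),c0[1]+last*np.sin(t)])
    W=np.array(pts);f=lambda p:np.hypot(*(W-p[:2]).T)-p[2]
    return least_squares(f,[*c0,r],loss="soft_l1",f_scale=.0005).x,len(W)
E
python3 - <<'E'
from h import *
go([.4365,.430,.0635]);o,s,T=wrist();pickle.dump((o,s,T),open("w5.pkl","wb"))
cv2.imwrite("pics/w5.png",s["frame"][:,:,::-1])
H,S,V=cv2.split(cv2.cvtColor(s["frame"],cv2.COLOR_RGB2HSV))
print("orange",fitring(s,T,(H<20)&(S>140)&(V>90),.058,(.4365,.43)))
for P in [(.4857,.3732,.05),(.4365,.43,.058),(.5453,.417,.06)]: print(proj(s,P,T))
E
```

```text
4.6 [0.4368 0.4296 0.0953] [ 0.3 -0.5 -0.4] 0.001
[0.4365, 0.43, 0.0635] [ 0.4  0.2 31.8]
orange (array([0.43495192, 0.4302409 , 0.03217663]), 57)
[264.32178077 324.37030114]
[319.02015666 233.36891897]
[360.17315618 386.8902874 ]
```

Emit:
play_rows(
  dp=[
    [0,0,12],
    [0,0,24],
    [0,0,31.5],
    [0,0,31.5],
    [0,0,31.5],
  ],
  delta_rot=[
    [0,0,0],
    [0,0,0],
    [0,0,0],
    [0,0,0],
    [0,0,0],
  ],
  jaw=[0,0,0,0,0],
)

```text
clock: 5.15
ee_pos: [0.4357, 0.4302, 0.063]
ee_rot: [-0.0, 0.181, 0.983, -0.0]
force: [-0.2, -0.1, 0.7]
width: 0.002
finger_force: 0.0
```

Emit:
play_rows(
  dp=[
    [-10,-5.5,0],
    [-20,-11,0],
    [-30,-16,0],
    [-40,-21.5,0],
    [-50,-27,0],
  ],
  delta_rot=[
    [0,0,0],
    [0,0,0],
    [0,0,0],
    [0,0,0],
    [0,0,0],
  ],
  jaw=[0,0,0,0,0],
)

```text
clock: 5.65
ee_pos: [0.474, 0.3863, 0.0639]
ee_rot: [0.0, 0.182, 0.983, 0.0]
force: [1.2, 0.7, -0.3]
width: -0.001
finger_force: 0.1
```

Emit:
play_rows(
  dp=[
    [-7,-4,0],
    [-12,-6.5,2],
    [-16,-9,6],
    [-19.5,-10.5,11],
    [-20.5,-11,14],
  ],
  delta_rot=[
    [0,0,0],
    [0,0,0],
    [0,0,0],
    [0,0,0],
    [0,0,0],
  ],
  jaw=[0,0,0,0,0],
)

```text
clock: 6.15
ee_pos: [0.4882, 0.3694, 0.049]
ee_rot: [-0.0, 0.181, 0.983, -0.0]
force: [0.3, -0.2, 0.3]
width: -0.0
finger_force: 0.4
```

Emit:
play_rows(
  dp=[
    [0,0,0],
    [0,0,0],
  ],
  delta_rot=[
    [0,0,0],
    [0,0,0],
  ],
  jaw=[0,0],
)

```text
clock: 6.35
ee_pos: [0.488, 0.3699, 0.0496]
ee_rot: [-0.0, 0.181, 0.983, -0.0]
force: [-0.7, 0.2, -0.1]
width: 0.003
finger_force: 0.0
```

```bash
python3 - <<'E'
from h import *
go([.4857,.3732,.064]);o,s,T=wrist();pickle.dump((o,s,T),open("w6.pkl","wb"))
H,S,V=cv2.split(cv2.cvtColor(s["frame"],cv2.COLOR_RGB2HSV))
m=((H<20)&(S>140)&(V>70)).astype(np.uint8)
n,l,st,c=cv2.connectedComponentsWithStats(m);print(st[st[:,4]>100],c[st[:,4]>100])
for z in (.038,.058): print(z,fitring(s,T,m,z,(.4857,.3732)))
cv2.imwrite("pics/w6.png",s["frame"][80:400,160:480,::-1])
E
```

```text
6.35 [0.488  0.3699 0.0496] [-0.7  0.2 -0.1] 0.003
[0.4857, 0.3732, 0.064] [  3.3   2.2 -14.4]
[[     0      0    640    400 248785]
 [   265    177    147    104   7103]] [[318.92719014 198.87036598]
 [342.63536534 221.82261016]]
0.038 (array([0.48572583, 0.37886085, 0.03377786]), 46)
0.058 (array([0.47868743, 0.37933448, 0.03071378]), 35)
```

View pics/w6.png

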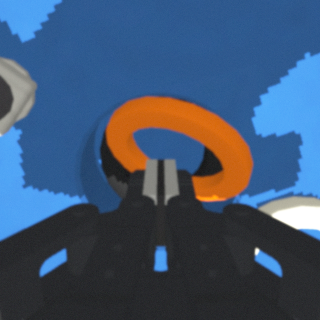

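Orange is tilted: its left edge is down in the bore, and its right edge rests on the lip at (245,170). The fingers are still in its hole, so I'll nudge it toward tool −y.

Emit:
play_rows(
  dp=[
    [0,-2,4],
    [0,-4,4],
    [0,-6,4],
    [0,-8,4],
    [0,-10,4],
  ],
  delta_rot=[
    [0,0,0],
    [0,0,0],
    [0,0,0],
    [0,0,0],
    [0,0,0],
  ],
  jaw=[0,0,0,0,0],
)

```text
clock: 6.9
ee_pos: [0.4859, 0.3614, 0.0468]
ee_rot: [0.001, 0.182, 0.983, 0.001]
force: [1.6, 4.6, 5.9]
width: -0.001
finger_force: 0.7
```

```bash
cat > chk.py <<'E'
from h import *
import sys
go([.4857,.3732,.064]);o,s,T=wrist();pickle.dump((o,s,T),open("wl.pkl","wb"))
H,S,V=cv2.split(cv2.cvtColor(s["frame"],cv2.COLOR_RGB2HSV))
m=((H<20)&(S>140)&(V>70)).astype(np.uint8)
n,l,st,c=cv2.connectedComponentsWithStats(m);print(st[1:][st[1:,4]>100])
x,_=fitring(s,T,m,.038,(.4857,.3732),win=.05);print(x)
# predicted bbox for a seated ring: outline at .038
p=np.array([proj(s,[.4857+.033*np.cos(t),.3732+.033*np.sin(t),.038],T) for t in np.linspace(0,6.28,90)]);print(p.min(0),p.max(0))
sm=m[80:330:5,220:440:3]
for r in sm:
    if r.any(): print("".join(".#"[i] for i in r))
E
python3 chk.py
```

```text
6.9 [0.4859 0.3614 0.0468] [1.6 4.6 5.9] -0.001
[0.4857, 0.3732, 0.064] [  4.4  11.  -17.1]
[[ 266  210  146   78 3475]]
[0.44537711 0.41926506 0.07364825]
[272.12773851 180.1385094 ] [410.32363765 307.64820412]
..................##......................................................
.................#######..................................................
................###########...............................................
................###############...........................................
.................#################........................................
...................###################....................................
.......................##################.................................
...........................#################..............................
..............................#################...........................
.................................###################......................
.....................................##################...................
........................................#################.................
..........................................#################...............
.............................................#################............
.................................................###############..........
.....................................................####......#..........
```

Emit:
play_rows(
  dp=[
    [0,4,0],
    [0,8,-2],
    [2,11,-4],
    [3,12,-4],
    [3,12,-4],
  ],
  delta_rot=[
    [0,0,0],
    [0,0,0],
    [0,0,0],
    [0,0,0],
    [0,0,0],
  ],
  jaw=[0,0,0,0,0],
)

```text
clock: 7.45
ee_pos: [0.4858, 0.3728, 0.0495]
ee_rot: [-0.0, 0.181, 0.983, -0.0]
force: [-0.8, -0.9, 0.4]
width: -0.0
finger_force: 0.2
```

```bash
python3 chk.py; python3 - <<'E'
from workcell import eyes
import cv2
s=eyes.snapshot("scene");cv2.imwrite("pics/s2.png",s["frame"][:,:,::-1])
E
```

```text
7.45 [0.4858 0.3728 0.0495] [-0.8 -0.9  0.4] -0.0
[0.4857, 0.3732, 0.064] [  0.2   0.3 -14.5]
[[ 255  186  147   97 6673]]
[0.48637809 0.3752323  0.03429558]
[251.66103389 187.84990378] [386.58959328 311.79723966]
....................###################...................................
.................###########################..............................
...............#################################..........................
..............####################################........................
.............#######################################......................
.............#########################################....................
............#########................###################..................
............#########....................#################................
............##########.......................##############...............
.............###########......................##############..............
..............############......................############..............
................############......................###########.............
..................#########........................##########.............
....................####..........................###########.............
......................#.....................################..............
.............................................###############..............
.............................................##############...............
.............................................############.................
...............................................######.....................
```

```bash
python3 - <<'E'
from h import *
o,s,T=pickle.load(open("wl.pkl","rb"));R0=tool(o)[:3,:3]
b=np.array([.4857,.3732,.05])
for uv in [(401,248),(390,215),(255,210),(300,187),(268,235)]:
    for z in (.034,.042,.050,.058): print(uv,z,np.round(R0.T@(at(s,uv,z,T)-[*b[:2],z])*1000,1)[:2],end="; ")
    print()
a=s["frame"][100:330,210:450]
sc=cv2.imread("pics/s2.png")[140:180,240:305]
p=np.hstack([cv2.resize(a[:,:,::-1],(480,460),interpolation=cv2.INTER_CUBIC)[:, :],cv2.resize(sc,(320,460*1),interpolation=cv2.INTER_CUBIC)])
cv2.imwrite("pics/v10.png",p)
E
```

```text
(401, 248) 0.034 [ 1.1 41. ]; (401, 248) 0.042 [ 4.7 38.8]; (401, 248) 0.05 [ 8.3 36.6]; (401, 248) 0.058 [11.9 34.5]; 
(390, 215) 0.034 [18.5 34.4]; (390, 215) 0.042 [21.1 32.6]; (390, 215) 0.05 [23.8 30.8]; (390, 215) 0.058 [26.5 29. ]; 
(255, 210) 0.034 [ 21.  -31.1]; (255, 210) 0.042 [ 23.5 -29.4]; (255, 210) 0.05 [ 26.  -27.7]; (255, 210) 0.058 [ 28.6 -25.9]; 
(300, 187) 0.034 [32.4 -9.1]; (300, 187) 0.042 [34.3 -8.6]; (300, 187) 0.05 [36.2 -8.1]; (300, 187) 0.058 [38.2 -7.5]; 
(268, 235) 0.034 [  8.  -25.3]; (268, 235) 0.042 [ 11.2 -23.9]; (268, 235) 0.05 [ 14.5 -22.5]; (268, 235) 0.058 [ 17.7 -21.1];
```

View pics/v10.png

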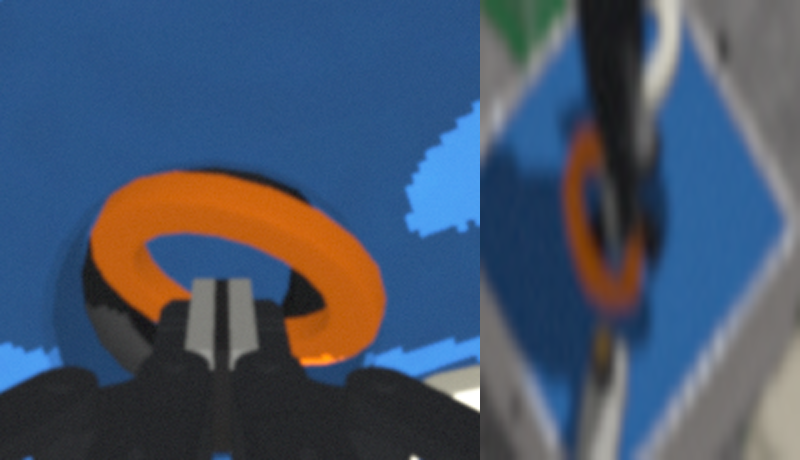

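Black sits low in the bore. Orange's right and lower-right side, at (380,300) in the left panel, is still on the lip, with its left edge down. I'll lift the fingers out and push that high outer edge back toward −y at deck level.

Emit:
play_rows(
  dp=[
    [0,3,0],
    [0,3,-12],
    [0,3,-30],
    [0,3,-45],
    [0,3,-45],
  ],
  delta_rot=[
    [0,0,0],
    [0,0,0],
    [0,0,0],
    [0,0,0],
    [0,0,0],
  ],
  jaw=[0,0,0,0,0],
)

```text
clock: 8.05
ee_pos: [0.489, 0.3765, 0.0979]
ee_rot: [0.002, 0.181, 0.983, 0.002]
force: [1.0, 0.5, 0.4]
width: 0.001
finger_force: 0.0
```

Emit:
play_rows(
  dp=[
    [-20,0,-10],
    [-40,0,-20],
    [-40,0,-20],
    [-40,0,-20],
  ],
  delta_rot=[
    [0,0,0],
    [0,0,0],
    [0,0,0],
    [0,0,0],
  ],
  jaw=[0,0,0,0],
)

```text
clock: 8.45
ee_pos: [0.5243, 0.361, 0.1142]
ee_rot: [-0.0, 0.182, 0.983, -0.0]
force: [-0.3, -0.5, 0.1]
width: 0.001
finger_force: 0.0
```

```bash
cat > chk.py <<'E'
from h import *
go([.4857,.3732,.064]);o,s,T=wrist();pickle.dump((o,s,T),open("wl.pkl","wb"))
H,S,V=cv2.split(cv2.cvtColor(s["frame"],cv2.COLOR_RGB2HSV))
m=((H<20)&(S>140)&(V>70)).astype(np.uint8)
b=np.array([.4857,.3732]);R0=tool(o)[:3,:3]
def fit(lab,mask,z,r=.033,c0=b):
    x,n=fitring(s,T,mask,z,c0,r); print(lab,z,"offset tool mm",np.round((R0.T@[*(x[:2]-c0),0])[:2]*1000,1),"r",round(x[2]*1000,1),n)
for z in (.038,.05): fit("orange",m,z)
fit("white",(S<50)&(V>120),.06,c0=np.array([.5453,.417]))
u0,v0=np.round(proj(s,[*b,.05],T)).astype(int)
blk=(V<75)&(S<140);wh=(S<60)&(V>110)
for v in range(v0-75,min(v0+80,399),5):
    if v>=0: print("".join("o" if m[v,u] else "k" if blk[v,u] else "w" if wh[v,u] else "." for u in range(u0-75,u0+80,3) if 0<=u<640))
E
python3 chk.py
```

```text
8.45 [0.5243 0.361  0.1142] [-0.3 -0.5  0.1] 0.001
[0.4857, 0.3732, 0.064] [40.3 -2.4 50.3]
orange 0.038 offset tool mm [10.4  4.8] r 32.0 56
orange 0.05 offset tool mm [10.8  4.4] r 30.4 50
white 0.06 offset tool mm [-3.2  5.4] r 39.3 72
....................................................
....................................................
..................oooooooooooooo....................
................oooooooooooooooooooo................
..............oooooooooooooooooooooooo..............
.............ooooooooooooooooooooooooooo............
............oooooooooookkk.ooooooooooooooo..........
...........ooooooookkkkk...kkkkkooooooooooo.........
...........oooooook............kkkoooooooooo........
...........ooooook...............kkkooooooooo.......
...........oooooo.................kkkoooooooo.......
..........koooooo..................kkkoooooooo......
..........kooooooo..................kkkooooooo......
.........kkkooooooo.................kkkoooooo.......
.........kkkkoooooooo...............kk.oooooo.......
..........kkkkooooooooo.............koooooooo.......
..........kkkkk.ooooooooooo........ooooooooo........
...........kkkkkk.ooooooooooooooooooooooooo.........
...........kkkkkkk...oooooooooooooooooooo...........
............kkkkkkkkk...ooooooooooooooo...........ww
..............kkkkkkkkkkkkkkoooooookk..........wwwww
................kkkkkkkkkkkkkkkkkkk...........wwwwww
..................kkkkkkkkkkkkkk............wwwwwwww
..........................kk...............wwwwwwwww
..........................................wwwwwwwww.
.........................................wwwwwwww...
.........................................wwwwwww....
.........................................wwwwww.....
.........................................wwwwww.....
.........................................wwwwww.....
.........................................wwwwww.....
```

Seen unobstructed, orange is offset (+10, +5) mm in tool axes, so its +x side is on the lip. I'll push it from outside on the +x side.

Emit:
play_rows(
  dp=[
    [35,1,-5],
    [70,2,-5],
    [103,4,-5],
    [103,4,-5],
    [103,4,-5],
  ],
  delta_rot=[
    [0,0,0],
    [0,0,0],
    [0,0,0],
    [0,0,0],
    [0,0,0],
  ],
  jaw=[0,0,0,0,0],
)

```text
clock: 9.0
ee_pos: [0.4282, 0.4021, 0.1194]
ee_rot: [-0.0, 0.18, 0.984, -0.0]
force: [0.7, 0.0, 0.2]
width: -0.002
finger_force: 0.0
```

Emit:
play_rows(
  dp=[
    [0,0,20],
    [0,0,40],
    [0,0,52],
    [0,0,52],
    [0,0,52],
  ],
  delta_rot=[
    [0,0,0],
    [0,0,0],
    [0,0,0],
    [0,0,0],
    [0,0,0],
  ],
  jaw=[0,0,0,0,0],
)

```text
clock: 9.5
ee_pos: [0.4303, 0.4015, 0.0678]
ee_rot: [-0.0, 0.182, 0.983, -0.0]
force: [0.2, -0.7, -0.1]
width: 0.003
finger_force: 0.0
```

```bash
python3 -c "
from h import *
go([.4857,.3732,.064])"
```

```text
9.5 [0.4303 0.4015 0.0678] [ 0.2 -0.7 -0.1] 0.003
[0.4857, 0.3732, 0.064] [-61.8  -6.7   3.8]
```

Emit:
play_rows(
  dp=[
    [0,0,3.5],
    [-5,-1,3.5],
    [-9,-2,3.5],
    [-12,-3,3.5],
    [-15,-4,3.5],
  ],
  delta_rot=[
    [0,0,0],
    [0,0,0],
    [0,0,0],
    [0,0,0],
    [0,0,0],
  ],
  jaw=[0,0,0,0,0],
)

```text
clock: 10.0
ee_pos: [0.4428, 0.3925, 0.0646]
ee_rot: [0.0, 0.182, 0.983, 0.0]
force: [0.0, 0.3, 0.5]
width: 0.001
finger_force: 0.3
```

Emit:
play_rows(
  dp=[
    [-2,-1,0],
    [-4,-2,0],
    [-4,-2,0],
    [-4,-2,0],
  ],
  delta_rot=[
    [0,0,0],
    [0,0,0],
    [0,0,0],
    [0,0,0],
  ],
  jaw=[0,0,0,0],
)

```text
clock: 10.4
ee_pos: [0.4455, 0.3892, 0.0643]
ee_rot: [-0.0, 0.181, 0.983, -0.0]
force: [0.8, -0.0, 0.0]
width: 0.002
finger_force: 0.1
```

Emit:
play_rows(
  dp=[
    [5,0,-10],
    [5,0,-40],
    [-25,0,-60],
    [-55,0,-60],
    [-85,0,-60],
  ],
  delta_rot=[
    [0,0,0],
    [0,0,0],
    [0,0,0],
    [0,0,0],
    [0,0,0],
  ],
  jaw=[0,0,0,0,0],
)

```text
clock: 10.9
ee_pos: [0.5259, 0.3595, 0.1266]
ee_rot: [0.001, 0.181, 0.984, 0.001]
force: [-0.1, 1.0, 0.4]
width: 0.004
finger_force: 0.0
```

```bash
python3 chk.py
```

```text
10.9 [0.5259 0.3595 0.1266] [-0.1  1.   0.4] 0.004
[0.4857, 0.3732, 0.064] [42.6 -1.7 62.5]
orange 0.038 offset tool mm [4.4 4.8] r 32.3 72
orange 0.05 offset tool mm [5.4 4.7] r 30.5 72
white 0.06 offset tool mm [-4.1  5.4] r 38.9 72
....................................................
....................................................
....................................................
....................................................
.....................ooooooooooo....................
..................ooooooooooooooooo.................
................oooooooooooooooooooooo..............
..............oooooooooooooooooooooooooo............
.............ooooooooookkkkk.oooooooooooo...........
.............oooooookk......kkkkoooooooooo..........
............oooooo.............kkkooooooooo.........
............oooooo...............kkkooooooo.........
............oooooo................kkkooooooo........
..........kkoooooo.................kk.oooooo........
..........kkoooooo.................kkkoooooo........
..........kkooooooo................kkkoooooo........
..........kkkooooooo...............kkooooooo........
..........kkkkoooooooo............kkooooooo.........
...........kkkkooooooooo..........oooooooo..........
...........kkkkkoooooooooooo....ooooooooo.........ww
............kkkkkkoooooooooooooooooooooo.......wwwww
..............kkkkkk.oooooooooooooooo........wwwwwww
...............kkkkkkkkkoooooooooo.........wwwwwwwww
..................kkkkkkkkkkkkkk..........wwwwwwwwww
.........................................wwwwwwwww..
.........................................wwwwwww....
........................................wwwwwww.....
........................................wwwwww......
........................................wwwwww......
........................................wwwwww......
........................................wwwwww......
```

```bash
cat > fit3.py <<'E'
from h import *
from scipy.optimize import least_squares
def fit3(s,T,o,m,z0,b=np.array([.4857,.3732])):
    cs,_=cv2.findContours(m.astype(np.uint8),cv2.RETR_EXTERNAL,cv2.CHAIN_APPROX_NONE)
    c=max(cs,key=cv2.contourArea)[:,0].astype(float); R0=tool(o)[:3,:3]
    t=np.linspace(0,2*np.pi,361)
    def res(p):
        a,bb=p[3:];ex=np.array([np.cos(a),0,-np.sin(a)]);ey=np.array([0,np.cos(bb),np.sin(bb)])
        P=p[:3]+.033*(np.cos(t)[:,None]*ex+np.sin(t)[:,None]*ey)
        q=np.array([proj(s,x,T) for x in P]);q=q.astype(np.float32)
        return np.array([cv2.pointPolygonTest(q.reshape(-1,1,2),(float(u),float(v)),True) for u,v in c])
    best=None
    for a0 in [(0,0),(.25,.25),(-.25,.25),(.25,-.25),(-.25,-.25)]:
        r=least_squares(res,[*b,z0,*a0],loss="soft_l1",x_scale=[.005,.005,.01,.1,.1],diff_step=1e-3)
        print("tool off",np.round((R0.T@[*(r.x[:2]-b),0])[:2]*1000,1),"world off",np.round((r.x[:2]-b)*1000,1),"z",np.round(r.x[2],4),"slopes",np.round(r.x[3:],2),"rms",np.std(r.fun).round(2))
if __name__=="__main__":
    o,s,T=pickle.load(open("wl.pkl","rb"))
    H,S,V=cv2.split(cv2.cvtColor(s["frame"],cv2.COLOR_RGB2HSV))
    fit3(s,T,o,(H<20)&(S>140)&(V>70),.038)
    # bore mouth by gradient: sample radial blue profile
    b=np.array([.4857,.3732])
    for k in range(12):
        t=k*np.pi/6;L=[]
        for q in np.arange(.031,.043,.001):
            u,v=proj(s,[b[0]+q*np.cos(t),b[1]+q*np.sin(t),.05],T)
            L.append(int(s["frame"][int(round(v)),int(round(u)),2]) if 0<=v<399 else -1)
        print(k*30,L)
E
python3 fit3.py
```

```text
tool off [4.8 2.5] world off [-3.6  4. ] z 0.0739 slopes [0.5  0.62] rms 0.47
tool off [4.8 2.5] world off [-3.6  4. ] z 0.0739 slopes [0.5  0.62] rms 0.47
tool off [4.8 2.5] world off [-3.6  4. ] z 0.0738 slopes [0.5  0.62] rms 0.47
tool off [4.8 2.5] world off [-3.6  4. ] z 0.0739 slopes [0.5  0.62] rms 0.47
tool off [4.8 2.5] world off [-3.6  4. ] z 0.0739 slopes [0.5  0.62] rms 0.47
0 [78, 92, 94, 97, 101, 104, 110, 112, 115, 114, 118, 118]
30 [64, 86, 94, 99, 102, 108, 111, 115, 117, 120, 117, 117]
60 [9, 14, 16, 33, 63, 108, 111, 118, 120, 119, 120, 120]
90 [3, 16, 5, 15, 19, 48, 77, 109, 119, 118, 119, 120]
120 [13, 13, 12, 14, 24, 71, 88, 100, 118, 118, 118, 119]
150 [16, 17, 9, 14, 46, 75, 86, 105, 118, 122, 120, 121]
180 [13, 15, 17, 32, 64, 81, 97, 110, 110, 116, 115, 117]
210 [56, 95, 110, 99, 92, 89, 95, 106, 113, 114, 119, 117]
240 [97, 111, 99, 87, 87, 87, 95, 101, 111, 114, 114, 118]
270 [65, 78, 89, 91, 90, 93, 96, 109, 110, 114, 117, 121]
300 [59, 76, 92, 96, 94, 98, 100, 107, 112, 113, 117, 116]
330 [76, 80, 96, 98, 102, 103, 104, 110, 115, 116, 116, 116]
```

Emit:
play_rows(
  dp=[
    [20,-1,0],
    [42.5,-1.5,10],
    [42.5,-1.5,40],
    [42.5,-1.5,55],
    [42.5,-1.5,55],
  ],
  delta_rot=[
    [0,0,0],
    [0,0,0],
    [0,0,0],
    [0,0,0],
    [0,0,0],
  ],
  jaw=[38,38,38,38,38],
)

```text
clock: 11.45
ee_pos: [0.4824, 0.3723, 0.0675]
ee_rot: [-0.002, 0.181, 0.983, -0.001]
force: [-1.3, 0.5, -0.3]
width: 0.376
finger_force: 0.0
```

Emit:
play_rows(
  dp=[
    [0,0,0],
    [0,0,5],
    [0,0,10],
    [0,0,14],
    [0,0,14],
  ],
  delta_rot=[
    [0,0,0],
    [0,0,0],
    [0,0,0],
    [0,0,0],
    [0,0,0],
  ],
  jaw=[38,38,38,38,38],
)

```text
clock: 11.95
ee_pos: [0.4845, 0.3726, 0.0551]
ee_rot: [-0.0, 0.181, 0.983, -0.0]
force: [1.0, 0.2, 0.0]
width: 0.378
finger_force: 0.0
```

```bash
python3 -c "
from h import *
go([.4857,.3732,.048])"
```

```text
11.95 [0.4845 0.3726 0.0551] [1.  0.2 0. ] 0.378
[0.4857, 0.3732, 0.048] [-0.9  1.   7.1]
```

Emit:
play_rows(
  dp=[
    [-1,1,2],
    [-1,1,4],
    [-1,1,6],
    [-1,1,7],
    [-1,1,7],
  ],
  delta_rot=[
    [0,0,0],
    [0,0,0],
    [0,0,0],
    [0,0,0],
    [0,0,0],
  ],
  jaw=[38,38,38,38,38],
)

```text
clock: 12.45
ee_pos: [0.4859, 0.3733, 0.0484]
ee_rot: [0.0, 0.181, 0.983, -0.0]
force: [-0.4, -0.1, 1.5]
width: 0.384
finger_force: 0.8
```

Emit:
play_rows(
  dp=[
    [0,0,1],
    [0,0,2],
    [0,0,3],
    [0,0,3],
  ],
  delta_rot=[
    [0,0,0],
    [0,0,0],
    [0,0,0],
    [0,0,0],
  ],
  jaw=[38,38,38,38],
)

```text
clock: 12.85
ee_pos: [0.4869, 0.3739, 0.0481]
ee_rot: [0.001, 0.181, 0.983, 0.001]
force: [-4.4, -2.3, 17.1]
width: 0.377
finger_force: 8.4
```

Emit:
play_rows(
  dp=[
    [0,0,-10],
    [0,0,-40],
    [-20,0,-70],
    [-42,0,-80],
    [-42,0,-80],
  ],
  delta_rot=[
    [0,0,0],
    [0,0,0],
    [0,0,0],
    [0,0,0],
    [0,0,0],
  ],
  jaw=[38,38,0,0,0],
)

```text
clock: 13.35
ee_pos: [0.529, 0.3581, 0.128]
ee_rot: [0.003, 0.182, 0.983, 0.002]
force: [1.0, -0.1, -0.9]
width: 0.001
finger_force: 0.0
```

Emit:
play_rows(
  dp=[
    [0,0,0],
    [0,0,0],
  ],
  delta_rot=[
    [0,0,0],
    [0,0,0],
  ],
  jaw=[0,0],
)

```text
clock: 13.55
ee_pos: [0.5236, 0.3582, 0.124]
ee_rot: [-0.001, 0.181, 0.983, -0.001]
force: [0.2, -0.3, 0.0]
width: -0.001
finger_force: 0.0
```

```bash
python3 chk.py; python3 - <<'E'
from h import *
o,s,T=pickle.load(open("wl.pkl","rb"))
H,S,V=cv2.split(cv2.cvtColor(s["frame"],cv2.COLOR_RGB2HSV));m=(H<20)&(S>140)&(V>70)
b=np.array([.4857,.3732])
for z in (.038,.046):
  L=[]
  for k in range(12):
    t=k*np.pi/6;e=[q for q in np.arange(.02,.045,.0003) for u,v in [proj(s,[b[0]+q*np.cos(t),b[1]+q*np.sin(t),z],T)] if m[int(round(v)),int(round(u))]]
    L.append(round(1000*max(e),1))
  print(z,L)
E
```

```text
13.55 [0.5236 0.3582 0.124 ] [ 0.2 -0.3  0. ] -0.001
[0.4857, 0.3732, 0.064] [40.7  0.6 60.1]
orange 0.038 offset tool mm [ 3.  -0.3] r 32.5 72
orange 0.05 offset tool mm [ 4.2 -0.2] r 30.7 72
white 0.06 offset tool mm [-3.7  5.2] r 39.3 72
....................................................
....................................................
....................................................
....................................................
....................ooooooooooo.....................
.................ooooooooooooooooo..................
...............ooooooooooooooooooooo................
.............ooooooooooooooooooooooooo..............
............ooooooookkkkkkkkkkkoooooooo.............
...........ooooooo...........kkkkooooooo............
..........oooooo...............kkkooooooo...........
..........ooooo.................kkkoooooo...........
.........oooooo..................kkkooooo...........
........koooooo...................kkooooo...........
........koooooo...................kkoooooo..........
........koooooo...................koooooo...........
.........ko
[... 529 characters left out ...]
..............................wwwwww......
........................................wwwwww......
........................................wwwwww......
........................................wwwwww......
........................................wwwwwww.....
0.038 [np.float64(29.9), np.float64(29.9), np.float64(31.4), np.float64(33.5), np.float64(35.3), np.float64(35.9), np.float64(35.3), np.float64(34.1), np.float64(33.5), np.float64(31.7), np.float64(30.5), np.float64(29.6)]
0.046 [np.float64(27.8), np.float64(28.1), np.float64(30.2), np.float64(32.9), np.float64(34.7), np.float64(35.6), np.float64(35.0), np.float64(33.5), np.float64(32.3), np.float64(29.9), np.float64(29.0), np.float64(27.8)]
```

Orange is now flat in the bore (offset 3 mm, apparent radius as expected at its seated height). White is next.

Emit:
play_rows(
  dp=[
    [0,30,0],
    [1,62.5,10],
    [1,62.5,24],
    [1,62.5,24],
    [1,62.5,24],
  ],
  delta_rot=[
    [0,0,0],
    [0,0,0],
    [0,0,0],
    [0,0,0],
    [0,0,0],
  ],
  jaw=[0,0,0,0,0],
)

```text
clock: 14.1
ee_pos: [0.5451, 0.4163, 0.1]
ee_rot: [-0.001, 0.181, 0.983, -0.001]
force: [0.2, -0.5, 0.4]
width: -0.002
finger_force: 0.0
```

```bash
python3 - <<'E'
from h import *
go([.5453,.417,.0645]);o,s,T=wrist();R0=tool(o)[:3,:3]
H,S,V=cv2.split(cv2.cvtColor(s["frame"],cv2.COLOR_RGB2HSV))
print(fitring(s,T,(S<60)&(V>110),.06,(.5453,.417),win=.037)); print(R0)
u0,v0=np.round(proj(s,[.5453,.417,.06],T)).astype(int);print(u0,v0)
wh=(S<60)&(V>110);
for v in range(v0-75,min(v0+60,399),6): print("".join("w" if wh[v,u] else "k" if V[v,u]<60 else "." for u in range(u0-80,u0+80,4)))
E
```

```text
14.1 [0.5451 0.4163 0.1   ] [ 0.2 -0.5  0.4] -0.002
[0.5453, 0.417, 0.0645] [-0.   0.8 35.5]
(array([0.54436153, 0.41711297, 0.03252092]), 67)
[[-0.93434753  0.35635115 -0.00292486]
 [ 0.35635716  0.93434795 -0.00186628]
 [ 0.00206778 -0.00278605 -0.99999398]]
320 232
...k..............................ww....
...................................w....
...................................ww...
..................wwwww............ww...
..............wwwwwwwwwwwww........ww...
...........wwwwwwwwwwwwwwwwww.......wwww
..........wwwwwwwwwwwwwwwwwwwww.....wwww
.........wwwwwwww.......wwwwwwww....wwww
........wwwwww.............wwwwww....www
.......wwwwww...............wwwwww...www
......wwwwww.................wwwww...www
......wwwww..................wwwww....ww
......wwwww...................wwww....ww
......wwwww..................wwwwww...ww
......wwwwww.....ww.k.ww.....wwwww.....w
.......wwwwww....ww.k.ww....wwwwww.....w
.......wwwwww.kk.ww.k.ww.kkkwwwww......w
........wwwwwkkk.ww.k.ww.kkkwwww........
.........wwwwkkkwww.k.wwwkkkwww.........
...........w.kkkwww.k.wwwkkkkw....wwwwww
............kkkkkkw.k.w.kkkkk.wwwwwwwwww
...........kkkkkkkk.k.kkkkkkkk.wwwwwwww.
kkkkk.....kkkkkkkkkkkkkkkkkkkkk.wwwwkkkk
```

Emit:
play_rows(
  dp=[
    [0,0.5,12],
    [0,0.5,26],
    [0,0.5,35.5],
    [0,0.5,35.5],
    [0,0.5,35.5],
  ],
  delta_rot=[
    [0,0,0],
    [0,0,0],
    [0,0,0],
    [0,0,0],
    [0,0,0],
  ],
  jaw=[0,0,0,0,0],
)

```text
clock: 14.65
ee_pos: [0.5464, 0.4173, 0.0652]
ee_rot: [-0.0, 0.181, 0.983, -0.0]
force: [-0.3, -0.1, 0.3]
width: 0.001
finger_force: 0.0
```

Emit:
play_rows(
  dp=[
    [6.5,-10,0],
    [13,-20,0],
    [19.5,-30,0],
    [26,-40,0],
    [32,-49.5,0],
  ],
  delta_rot=[
    [0,0,0],
    [0,0,0],
    [0,0,0],
    [0,0,0],
    [0,0,0],
  ],
  jaw=[0,0,0,0,0],
)

```text
clock: 15.15
ee_pos: [0.4992, 0.3827, 0.0666]
ee_rot: [0.001, 0.181, 0.983, 0.0]
force: [0.0, 0.9, 0.0]
width: 0.002
finger_force: 0.1
```

Emit:
play_rows(
  dp=[
    [3,-5,0],
    [6,-9,1],
    [8,-13,2],
    [10,-16,4],
    [12,-18.5,5],
  ],
  delta_rot=[
    [0,0,0],
    [0,0,0],
    [0,0,0],
    [0,0,0],
    [0,0,0],
  ],
  jaw=[0,0,0,0,0],
)

```text
clock: 15.65
ee_pos: [0.4812, 0.3696, 0.0605]
ee_rot: [-0.0, 0.181, 0.983, -0.0]
force: [-0.1, 1.3, 0.0]
width: -0.003
finger_force: 0.0
```

Emit:
play_rows(
  dp=[
    [0,0,0],
    [0,0,0],
  ],
  delta_rot=[
    [0,0,0],
    [0,0,0],
  ],
  jaw=[0,0],
)

```text
clock: 15.85
ee_pos: [0.4814, 0.3698, 0.0607]
ee_rot: [0.0, 0.181, 0.983, 0.0]
force: [0.3, 0.5, -0.2]
width: -0.002
finger_force: 0.0
```

```bash
cat > chkw.py <<'E'
from h import *
go([.4857,.3732,.064]);o,s,T=wrist();pickle.dump((o,s,T),open("wl.pkl","wb"));R0=tool(o)[:3,:3]
H,S,V=cv2.split(cv2.cvtColor(s["frame"],cv2.COLOR_RGB2HSV))
wh=(S<70)&(V>85);m=(H<20)&(S>140)&(V>70);b=np.array([.4857,.3732])
for z in (.048,.06):
    x,n=fitring(s,T,wh,z,b,win=.042);print(z,np.round((R0.T@[*(x[:2]-b),0])[:2]*1000,1),x[2],n)
u0,v0=np.round(proj(s,[*b,.05],T)).astype(int);print(u0,v0)
for v in range(v0-85,min(v0+75,399),6): print("".join("o" if m[v,u] else "w" if wh[v,u] else "k" if V[v,u]<60 else "." for u in range(u0-88,u0+88,4)))
E
python3 chkw.py
```

```text
15.85 [0.4814 0.3698 0.0607] [ 0.3  0.5 -0.2] -0.002
[0.4857, 0.3732, 0.064] [-2.8  4.7 -3.3]
0.048 [-2.2  9.4] 0.03219387707509553 50
0.06 [3.5 8.7] 0.02999013690551925 45
328 260
............................................
............................................
.................oooooooooo.................
............woooooooooooooooooow............
...........oooooooooooooooooooooow..........
..........oooooooooo.kkwwwwwww.oooo.........
.........ooooooow..wwwwwwwwwwwwwww.o........
........oooooo...wwwwwwwwwwwwwwwwwwww.......
.......oooooow.wwwwwwwwwwwwwwwwwwwwwwww.....
......kooooo..wwwwwwwwwww.wwwwwwwwwwwwww....
......kooooo.wwwwwwww.........kkwwwwwwwwww..
.......ooooowwwwwwwwkwww......kkoo.wwwwwwww.
.......ooooowwwwwwwwk.ww......k.oooowwwwwww.
......k.ooowwwkk.wwwkwwwwkk..kk.o...owwwwwww
.......o...wwkkkwwwwk.wwwkkkkkoo...oowwwwwww
.......k...wwkkkwwwwk.wwwkkkkoo...oo..wwwwww
...........wkkkkwwwwk.wwwkkkko...oo...wwwwww
.........kowkkkkkkwwk.w.kkkkko..oo....wwwwww
..........kkkkkkkkkwk.kkkkkkkk.oo.....wwwwww
kkkkk.....kkkkkkkkkkkkkkkkkkkkkk....kkkkkkkk
kkkkkkkkkkkkkkkkkkkkkkkkkkkkkkkkkkkkkkkkkkkk
kkkkkkkkkkkkkkkkkkkkkkkkkkkkkkkkkkkkkkkkkkkk
kkkkkkkkkkkkkkkkkkkkkkkkkkkkkkkkkkkkkkkkkkkk
kkkkkkkkkkkkkkkkkkkkkkkkkkkkkkkkkkkkkkkkkkkk
kkkkkkkkkkkkkkkkkkkkkkkkkkkkkkkkkkkkkkkkkkkk
kkkkkkkkkkkkkkkkkkkwwwkkkkkkkkkkkkkkkkkkkkkk
kkkkkkkkkkkkkkkkkkk.wwkkkkkkkkkkkkkkkkkkkkkk
```

Emit:
play_rows(
  dp=[
    [0,3,-10],
    [0,3,-40],
    [-4,35,-45],
    [-8,70,-45],
    [-8,70,-45],
  ],
  delta_rot=[
    [0,0,0],
    [0,0,0],
    [0,0,0],
    [0,0,0],
    [0,0,0],
  ],
  jaw=[0,0,0,0,0],
)

```text
clock: 16.4
ee_pos: [0.5161, 0.436, 0.1074]
ee_rot: [0.002, 0.181, 0.984, 0.002]
force: [0.4, 0.4, -0.5]
width: 0.002
finger_force: 0.0
```

Emit:
play_rows(
  dp=[
    [0,0,0],
    [0,0,20],
    [0,0,35],
    [0,0,41],
    [0,0,41],
  ],
  delta_rot=[
    [0,0,0],
    [0,0,0],
    [0,0,0],
    [0,0,0],
    [0,0,0],
  ],
  jaw=[0,0,0,0,0],
)

```text
clock: 16.9
ee_pos: [0.5127, 0.4313, 0.0634]
ee_rot: [-0.001, 0.182, 0.983, -0.001]
force: [0.2, 0.3, -0.0]
width: 0.001
finger_force: 0.0
```

```bash
python3 chkw.py
```

```text
16.9 [0.5127 0.4313 0.0634] [ 0.2  0.3 -0. ] 0.001
[0.4857, 0.3732, 0.064] [  4.5 -63.9  -0.5]
0.048 [-4.9  7.2] 0.03234419399429802 70
0.06 [ 0.3 11.3] 0.03028390934409132 60
189 244
............................................
............................................
.................o..ooooo...................
......................ooooooo...............
.......................oooooooo.............
...........o........oowwwwwww.ooo...........
..........o.......wwwwwwwwwwwwwww.o.........
................wwwwwwwwwwwwwwwwwww.w.......
...............wwwwwwwwwwwwwwwwwwwwwww......
..............wwwwwwwwww...wwwwwwwwwwww.....
.............wwwwwwwww........wwwwwwwwww....
............wwwwwwwww...........wwwwwwwww...
............wwwwwwww.............wwwwwwww...
.........o..wwwwwww...............wwwwwwww..
...........wwwwwwww...............wwwwwwww..
...........wwwwwwwwk...............wwwwwwww.
...........wwwwwwwwook..........o..wwwwwwww.
...........wwwwwwwwooooooo.oooo.....wwwwwww.
............wwwwwwwwooooooo......oo.wwwwwww.
............wwwwwwww.oooo......oooowwwwwww..
............wwwwwwwwwooooooooooo..wwwwwwww..
.............wwwwwwwwww.w..w..........wwww..
..............wwwwwwwwwww......kkkkkkkk.w...
...............wwwwwwwwwwww.kkkkkkk.kkkkkkkk
................wwwwwwwwwkkkkkkkkkkkkkkkkkkk
..................wwwwkkkkkkkkkkkk.kkkkkkkkk
...................kkkkkkkkkkkkkkkk.kkkkkkkk
```

Emit:
play_rows(
  dp=[
    [0,-6,0],
    [0,-10,0],
    [0,-14,0],
    [1,-17,0],
    [2,-20,0],
  ],
  delta_rot=[
    [0,0,0],
    [0,0,0],
    [0,0,0],
    [0,0,0],
    [0,0,0],
  ],
  jaw=[0,0,0,0,0],
)

```text
clock: 17.45
ee_pos: [0.5048, 0.4142, 0.0652]
ee_rot: [0.0, 0.181, 0.983, 0.0]
force: [0.4, 0.9, 0.0]
width: -0.002
finger_force: 0.7
```

Emit:
play_rows(
  dp=[
    [0,-1,0],
    [0,-1,0],
    [0,3,-20],
    [0,3,-40],
    [0,3,-40],
  ],
  delta_rot=[
    [0,0,0],
    [0,0,0],
    [0,0,0],
    [0,0,0],
    [0,0,0],
  ],
  jaw=[0,0,0,0,0],
)

```text
clock: 17.95
ee_pos: [0.5075, 0.4181, 0.1077]
ee_rot: [0.002, 0.181, 0.983, 0.002]
force: [0.9, 1.2, -0.2]
width: -0.003
finger_force: 0.0
```

Emit:
play_rows(
  dp=[
    [-20,-22,-20],
    [-40,-45,-20],
    [-40,-45,-20],
    [-40,-45,-20],
  ],
  delta_rot=[
    [0,0,0],
    [0,0,0],
    [0,0,0],
    [0,0,0],
  ],
  jaw=[0,0,0,0],
)

```text
clock: 18.35
ee_pos: [0.5269, 0.3601, 0.124]
ee_rot: [-0.001, 0.182, 0.983, -0.0]
force: [0.4, -0.3, -0.5]
width: -0.002
finger_force: 0.0
```

```bash
python3 chkw.py
```

```text
18.35 [0.5269 0.3601 0.124 ] [ 0.4 -0.3 -0.5] -0.002
[0.4857, 0.3732, 0.064] [43.1 -2.4 60. ]
0.048 [-5.7  4.1] 0.03365660565722839 72
0.06 [-4.   4.1] 0.031748153213284835 72
315 150
............................................
............................................
w...........................................
............................................
............................................
..................oooooow...................
..............ooooooooooooo.................
............ooooooo.wwwwwwwwww..............
...........ooooo.wwwwwwwwwwwwwww............
..........ooooowwwwwwwwwwwwwwwwww...........
..........ooo.wwwwwwww.....wwwwwwww.........
.........oooowwwwww.........oowwwwww........
.........ooowwwwww...........oowwwww........
.........ooowwwww............ooowwwww.......
.........oowwwww.............ooowwwww.......
.........oowwwww.............ooowwwww.......
..........owwwww...........woooowwwww.......
..........w.wwww..........ooooo.wwwww.......
...........wwwwwwo.w...wooooooowwwww........
............wwwwwwoooooooooookwwwwww........
.............wwwwww.ooooooo.wwwwwww.........
..............wwwwwwwwwwwwwwwwwww...........
................wwwwwwwwwwwwwwww............
..................wwwwwwwwwwww..............
............................................
............................................
............................................
```

Emit:
play_rows(
  dp=[
    [-19,2,0],
    [-19,2,20],
    [-19,2,40],
    [-19,2,60],
    [-19,2,60],
  ],
  delta_rot=[
    [0,0,0],
    [0,0,0],
    [0,0,0],
    [0,0,0],
    [0,0,0],
  ],
  jaw=[0,0,0,0,0],
)

```text
clock: 18.9
ee_pos: [0.5444, 0.3567, 0.0625]
ee_rot: [-0.001, 0.181, 0.984, -0.001]
force: [-0.4, -0.4, 0.1]
width: -0.001
finger_force: 0.0
```

Emit:
play_rows(
  dp=[
    [4,0,0],
    [8,-1,0],
    [12,-2,0],
    [15,-3,0],
    [18,-5,0],
  ],
  delta_rot=[
    [0,0,0],
    [0,0,0],
    [0,0,0],
    [0,0,0],
    [0,0,0],
  ],
  jaw=[0,0,0,0,0],
)

```text
clock: 19.4
ee_pos: [0.527, 0.3579, 0.0652]
ee_rot: [0.001, 0.181, 0.983, 0.0]
force: [0.3, -0.0, 0.5]
width: -0.003
finger_force: 0.2
```

Emit:
play_rows(
  dp=[
    [1,0,0],
    [1,0,0],
    [-1,0,-20],
    [-1,0,-50],
    [-1,0,-60],
  ],
  delta_rot=[
    [0,0,0],
    [0,0,0],
    [0,0,0],
    [0,0,0],
    [0,0,0],
  ],
  jaw=[0,0,0,0,0],
)

```text
clock: 19.9
ee_pos: [0.5295, 0.358, 0.1277]
ee_rot: [0.002, 0.182, 0.983, 0.001]
force: [0.2, 0.9, 1.3]
width: 0.004
finger_force: 0.0
```

Emit:
play_rows(
  dp=[
    [0,0,0],
    [0,0,0],
  ],
  delta_rot=[
    [0,0,0],
    [0,0,0],
  ],
  jaw=[0,0],
)

```text
clock: 20.1
ee_pos: [0.5275, 0.3571, 0.1239]
ee_rot: [-0.0, 0.181, 0.983, -0.0]
force: [-0.5, 0.6, 0.3]
width: 0.001
finger_force: 0.0
```

```bash
python3 chkw.py
```

```text
20.1 [0.5275 0.3571 0.1239] [-0.5  0.6  0.3] 0.001
[0.4857, 0.3732, 0.064] [44.7  0.2 60. ]
0.048 [-2.5  5.7] 0.03355254924050632 72
0.06 [-1.1  5.4] 0.031657013196423084 72
319 147
............................................
............................................
w...........................................
............................................
............................................
................woooooooo...................
..............oooooo.wwwwwwww...............
............ooooo.wwwwwwwwwwwwww............
...........oooo.wwwwwwwwwwwwwwwwww..........
..........oooo.wwwwwwww..k.wwwwwwww.........
..........ooo.wwwwww.......koowwwwww........
..........ooowwwww..........koowwwwww.......
.........ooowwwww...........kooowwwww.......
.........ooowwwww............ooo.wwww.......
.........ooowwwww............oooowwwww......
..........oowwwww............oooowwwww......
..........oowwwww...........oooo.wwww.......
...........owwwwww.........ooooowwwww.......
...........kowwwww..w.w.ooooooowwwww........
..............wwwww.ooooooooowwwwwww........
..............wwwwwwww.ooo.wwwwwwww.........
................wwwwwwwwwwwwwwwww...........
..................wwwwwwwwwwwww.............
.....................wwwwwww................
............................................
............................................
............................................
```

Emit:
play_rows(
  dp=[
    [20,31,0],
    [42,62,0],
    [42,62,20],
    [42,62,45],
    [42,62,60],
  ],
  delta_rot=[
    [0,0,0],
    [0,0,0],
    [0,0,0],
    [0,0,0],
    [0,0,0],
  ],
  jaw=[0,0,0,0,0],
)

```text
clock: 20.65
ee_pos: [0.5088, 0.4295, 0.0611]
ee_rot: [-0.002, 0.181, 0.983, -0.002]
force: [0.2, -0.6, 0.2]
width: 0.001
finger_force: 1.0
```

Emit:
play_rows(
  dp=[
    [0,0,0],
    [0,-7,0],
    [0,-14,0],
    [0,-18,0],
    [0,-21,0],
  ],
  delta_rot=[
    [0,0,0],
    [0,0,0],
    [0,0,0],
    [0,0,0],
    [0,0,0],
  ],
  jaw=[0,0,0,0,0],
)

```text
clock: 21.15
ee_pos: [0.5051, 0.4119, 0.0664]
ee_rot: [0.002, 0.182, 0.983, 0.003]
force: [4.0, 8.4, 3.6]
width: 0.003
finger_force: 5.4
```

Emit:
play_rows(
  dp=[
    [0,-2,0],
    [0,-4,0],
    [0,-4,0],
    [0,0,-20],
    [0,0,-40],
  ],
  delta_rot=[
    [0,0,0],
    [0,0,0],
    [0,0,0],
    [0,0,0],
    [0,0,0],
  ],
  jaw=[0,0,0,0,0],
)

```text
clock: 21.65
ee_pos: [0.5026, 0.4101, 0.1041]
ee_rot: [-0.001, 0.181, 0.983, -0.001]
force: [0.5, 0.5, 1.0]
width: -0.0
finger_force: 0.0
```

Emit:
play_rows(
  dp=[
    [-20,-20,-20],
    [-42,-40,-20],
    [-42,-40,-20],
    [-42,-40,-20],
  ],
  delta_rot=[
    [0,0,0],
    [0,0,0],
    [0,0,0],
    [0,0,0],
  ],
  jaw=[0,0,0,0],
)

```text
clock: 22.05
ee_pos: [0.5282, 0.3575, 0.1245]
ee_rot: [-0.001, 0.182, 0.983, -0.0]
force: [-0.9, -0.4, 0.0]
width: 0.001
finger_force: 0.0
```

```bash
python3 chkw.py
```

```text
22.05 [0.5282 0.3575 0.1245] [-0.9 -0.4  0. ] 0.001
[0.4857, 0.3732, 0.064] [45.2 -0.5 60.5]
0.048 [-0.2 -3.6] 0.03281403990709004 72
0.06 [ 1.2 -3.3] 0.030896521551517113 72
318 146
............................................
............................................
w...........................................
............................................
............................................
....................oo......................
...............o.wwwwwwwwww.................
..............wwwwwwwwwwwwww................
............wwwwwwwwwwwwwwwwww..............
...........wwwwww........wwwwwww............
..........wwwww............wwwwww...........
.........wwwwwk.............wwwww...........
........wwwwww...............wwwww..........
........wwwwwk...............wwwww..........
........wwwwwk..............w.wwww..........
........wwwww...............owwwww..........
.........wwww...............owwww...........
.........wwwww.............owwwww...........
..........wwwwwwo........o.wwwww............
...........wwwwwww.ooooo.wwwwww.............
............wwwwwwwwwwwwwwwwww..............
..............wwwwwwwwwwwwww................
.................wwwwwwww...................
............................................
............................................
............................................
............................................
```

White has dropped into the bore. I'll press it gently to confirm its height.

Emit:
play_rows(
  dp=[
    [22,-1,0],
    [45,-1,10],
    [45,-1,35],
    [45,-1,55],
    [45,-1,55],
  ],
  delta_rot=[
    [0,0,0],
    [0,0,0],
    [0,0,0],
    [0,0,0],
    [0,0,0],
  ],
  jaw=[38,38,38,38,38],
)

```text
clock: 22.6
ee_pos: [0.4827, 0.3731, 0.0664]
ee_rot: [-0.003, 0.181, 0.984, -0.002]
force: [-1.1, 0.6, -0.4]
width: 0.38
finger_force: 0.0
```

Emit:
play_rows(
  dp=[
    [0,0,3],
    [0,0,6],
    [0,0,9],
    [0,0,11],
    [0,0,12],
  ],
  delta_rot=[
    [0,0,0],
    [0,0,0],
    [0,0,0],
    [0,0,0],
    [0,0,0],
  ],
  jaw=[38,38,38,38,38],
)

```text
clock: 23.1
ee_pos: [0.4862, 0.3735, 0.0583]
ee_rot: [0.0, 0.182, 0.983, 0.0]
force: [-1.6, -1.0, 6.9]
width: 0.378
finger_force: 3.7
```

```bash
python3 -c "
from h import *
go([.4857,.3732,.058])
R2=R.from_euler('z',-.1194).as_matrix()
P=np.array([.4857,.3732,0])+R2@[-.054,-.054,0]
for th in (0,.2,.4):
  a=np.radians(225)-.1194-th; print(th,P+.09*np.array([np.cos(a),np.sin(a),0]))
"
```

```text
23.1 [0.4862 0.3735 0.0583] [-1.6 -1.   6.9] 0.378
[0.4857, 0.3732, 0.058] [ 0.4 -0.4  0.3]
0 [0.35488513 0.27041077 0.        ]
0.2 [0.34524856 0.28557843 0.        ]
0.4 [0.33881742 0.30235823 0.        ]
```

White sits at exactly the expected height, 10 mm above orange. Now I'll plan the retainer arc.

```bash
python3 - <<'E'
from h import *
from workcell import telemetry
o=telemetry.get_obs();Rt=R.from_quat([0,.181,.9835,0],scalar_first=True).as_matrix()
P=np.array([.4256,.3260]);c=o["ee_pos"][:2]
f=lambda a:P+.09*np.array([np.cos(np.radians(a)),np.sin(np.radians(a))])
d=lambda p,q:np.round((Rt.T@[*(p-q),0])[:2]*1000,1)
print("start",f(238),d(f(238),c))
base=238
for a in range(228,40,-10):
    print(a,d(f(a),f(base)),end=" ")
    if (238-a)%50==0: base=a;print()
E
```

```text
start [0.37790727 0.24967567] [  57.2 -154.2]
228 [15.1  4.4] 218 [29.2 11.3] 208 [41.8 20.5] 198 [52.7 31.8] 188 [61.4 44.9] 
178 [ 6.3 14.3] 168 [10.1 29.6] 158 [11.2 45.2] 148 [ 9.5 60.8] 138 [ 5.1 75.9] 
128 [-6.9 14.1] 118 [-16.2  26.8] 108 [-27.5  37.6] 98 [-40.5  46.4] 88 [-54.9  52.7] 
78 [-15.2   3.8] 68 [-30.9   4.8] 58 [-46.5   3.1] 48 [-61.6  -1.2]
```

Emit:
play_rows(
  dp=[
    [0,0,-20],
    [0,0,-50],
    [0,0,-75],
    [0,0,-75],
  ],
  delta_rot=[
    [0,0,0],
    [0,0,0],
    [0,0,0],
    [0,0,0],
  ],
  jaw=[38,38,0,0],
)

```text
clock: 23.5
ee_pos: [0.4883, 0.3745, 0.1372]
ee_rot: [0.003, 0.181, 0.983, 0.002]
force: [-0.2, 0.1, 0.9]
width: 0.047
finger_force: 0.0
```

Emit:
play_rows(
  dp=[
    [14,-40,0],
    [28,-80,0],
    [43,-120,0],
    [57,-154,0],
    [57,-154,0],
  ],
  delta_rot=[
    [0,0,0],
    [0,0,0],
    [0,0,0],
    [0,0,0],
    [0,0,0],
  ],
  jaw=[0,0,0,0,0],
)

```text
clock: 24.0
ee_pos: [0.3729, 0.2469, 0.1316]
ee_rot: [-0.002, 0.182, 0.983, -0.002]
force: [-0.1, -0.2, 0.2]
width: -0.005
finger_force: 0.0
```

Emit:
play_rows(
  dp=[
    [0,0,0],
    [0,0,0],
  ],
  delta_rot=[
    [0,0,0],
    [0,0,0],
  ],
  jaw=[0,0],
)

```text
clock: 24.2
ee_pos: [0.3789, 0.2504, 0.133]
ee_rot: [0.001, 0.181, 0.983, 0.0]
force: [0.3, 0.4, 1.6]
width: -0.001
finger_force: 0.0
```

```bash
python3 - <<'E'
from h import *
go([.3779,.2497,.078])
o,s,T=wrist();H,S,V=cv2.split(cv2.cvtColor(s["frame"],cv2.COLOR_RGB2HSV))
m=(((H<6)|(H>172))&(S>150)&(V>70)).astype(np.uint8)
n,l,st,c=cv2.connectedComponentsWithStats(m)
print([(a.tolist(),b.round(0)) for a,b in zip(st[1:],c[1:]) if a[4]>40])
print("pred post top/bottom",proj(s,[.3497,.2776,.097],T),proj(s,[.3497,.2776,.061],T),"tip",proj(s,o["ee_pos"]+[0,0,-.011],T))
E
```

```text
24.2 [0.3789 0.2504 0.133 ] [0.3 0.4 1.6] -0.001
[0.3779, 0.2497, 0.078] [ 0.7 -1.  55. ]
[([329, 148, 29, 34, 740], array([343., 165.])), ([77, 311, 13, 10, 106], array([ 83., 316.]))]
pred post top/bottom [346.78262904 170.12020227] [342.22066574 159.80896811] tip [318.35635134 254.20214993]
```

The post is where predicted, at pixel (343,165). I'll descend and sweep.

Emit:
play_rows(
  dp=[
    [1,-1,20],
    [1,-1,40],
    [1,-1,55],
    [1,-1,55],
  ],
  delta_rot=[
    [0,0,0],
    [0,0,0],
    [0,0,0],
    [0,0,0],
  ],
  jaw=[0,0,0,0],
)

```text
clock: 24.65
ee_pos: [0.3757, 0.2493, 0.0759]
ee_rot: [-0.002, 0.181, 0.983, -0.001]
force: [-0.2, 0.2, 0.5]
width: 0.002
finger_force: 0.0
```

Emit:
play_rows(
  dp=[
    [15,4.5,0],
    [29,11.5,0],
    [42,20.5,0],
    [52.5,32,0],
    [61.5,45,0],
  ],
  delta_rot=[
    [0,0,0],
    [0,0,0],
    [0,0,0],
    [0,0,0],
    [0,0,0],
  ],
  jaw=[0,0,0,0,0],
)

```text
clock: 25.15
ee_pos: [0.3388, 0.3153, 0.0794]
ee_rot: [0.004, 0.181, 0.983, 0.002]
force: [4.3, -1.1, 0.2]
width: -0.001
finger_force: 1.4
```

```bash
python3 - <<'E'
from h import *
go([.3365,.3135,.078])
o,s,T=wrist();H,S,V=cv2.split(cv2.cvtColor(s["frame"],cv2.COLOR_RGB2HSV))
m=(((H<6)|(H>172))&(S>150)&(V>70)).astype(np.uint8)
n,l,st,c=cv2.connectedComponentsWithStats(m)
print([(a.tolist(),b.round(0)) for a,b in zip(st[1:],c[1:]) if a[4]>40])
for a in (180,175,170,165): print(a,proj(s,[.4256+.09*np.cos(np.radians(a)),.326+.09*np.sin(np.radians(a)),.08],T))
E
```

```text
25.15 [0.3388 0.3153 0.0794] [ 4.3 -1.1  0.2] -0.001
[0.3365, 0.3135, 0.078] [ 1.5 -2.5  1.4]
[([344, 214, 42, 60, 1873], array([363., 245.]))]
180 [338.02044136 251.52068507]
175 [354.81319742 246.41088763]
170 [372.11111483 242.62504114]
165 [389.71908859 240.21969397]
```

Post at about 173°, pushed ahead of the finger at 188°. I'll continue the sweep.

Emit:
play_rows(
  dp=[
    [6.5,14.5,0],
    [10,29.5,0],
    [11,45,0],
    [9.5,61,0],
    [5,76,0],
  ],
  delta_rot=[
    [0,0,0],
    [0,0,0],
    [0,0,0],
    [0,0,0],
    [0,0,0],
  ],
  jaw=[0,0,0,0,0],
)

```text
clock: 25.7
ee_pos: [0.3578, 0.3872, 0.078]
ee_rot: [-0.0, 0.181, 0.983, -0.0]
force: [-1.2, -1.6, -0.3]
width: -0.0
finger_force: 0.5
```

Emit:
play_rows(
  dp=[
    [-7,14,0],
    [-16,27,0],
    [-27.5,37.5,0],
    [-40.5,46.5,0],
    [-55,52.5,0],
  ],
  delta_rot=[
    [0,0,0],
    [0,0,0],
    [0,0,0],
    [0,0,0],
    [0,0,0],
  ],
  jaw=[0,0,0,0,0],
)

```text
clock: 26.2
ee_pos: [0.4281, 0.4166, 0.0778]
ee_rot: [-0.0, 0.181, 0.983, 0.0]
force: [-1.4, 0.1, 0.0]
width: 0.002
finger_force: 0.4
```

```bash
cat > ret.py <<'E'
from h import *
P=np.array([.4256,.3260])
o,s,T=wrist();r=o["ee_pos"][:2]-P;print(o["clock"],o["ee_pos"],o["force"].round(1),"finger angle",np.degrees(np.arctan2(r[1],r[0])).round(1),"r",np.hypot(*r).round(4))
H,S,V=cv2.split(cv2.cvtColor(s["frame"],cv2.COLOR_RGB2HSV))
m=(((H<6)|(H>172))&(S>150)&(V>70)).astype(np.uint8)
n,l,st,c=cv2.connectedComponentsWithStats(m)
for a,b in zip(st[1:],c[1:]):
    if a[4]>150:
        q=at(s,b,.08,T)[:2]-P;print("post",a,np.degrees(np.arctan2(q[1],q[0])).round(1),np.hypot(*q).round(3))
E
python3 ret.py
```

```text
26.2 [0.42806916 0.41657205 0.07782593] [-1.4  0.1  0. ] finger angle 88.4 r 0.0906
post [314 326  14  18 217] 65.1 0.087
```

Emit:
play_rows(
  dp=[
    [-15,4,0],
    [-31,5,0],
    [-43,4,0],
    [-43,4,0],
  ],
  delta_rot=[
    [0,0,0],
    [0,0,0],
    [0,0,0],
    [0,0,0],
  ],
  jaw=[0,0,0,0],
)

```text
clock: 26.65
ee_pos: [0.4713, 0.4029, 0.0779]
ee_rot: [0.001, 0.182, 0.983, 0.0]
force: [-0.5, 0.2, -0.4]
width: -0.002
finger_force: 0.0
```

```bash
python3 ret.py
```

```text
26.65 [0.47127273 0.40291475 0.07788798] [-0.5  0.2 -0.4] finger angle 59.3 r 0.0895
```

Emit:
play_rows(
  dp=[
    [-3,-0.5,0],
    [-6,-1,0],
    [-8,-1.5,0],
    [-8,-1.5,0],
  ],
  delta_rot=[
    [0,0,0],
    [0,0,0],
    [0,0,0],
    [0,0,0],
  ],
  jaw=[0,0,0,0],
)

```text
clock: 27.1
ee_pos: [0.4761, 0.3995, 0.0779]
ee_rot: [0.0, 0.181, 0.983, 0.0]
force: [0.9, -0.2, -0.5]
width: -0.001
finger_force: 0.0
```

Emit:
play_rows(
  dp=[
    [-1,-0.5,0],
    [-2,-0.5,0],
    [-3,-1,0],
    [-3,-1,0],
  ],
  delta_rot=[
    [0,0,0],
    [0,0,0],
    [0,0,0],
    [0,0,0],
  ],
  jaw=[0,0,0,0],
)

```text
clock: 27.5
ee_pos: [0.4786, 0.3975, 0.0778]
ee_rot: [0.0, 0.181, 0.983, -0.0]
force: [-0.4, -0.3, 0.2]
width: -0.001
finger_force: 0.2
```

Emit:
play_rows(
  dp=[
    [-1,-0.5,0],
    [-2,-1,0],
    [-3,-1,0],
    [-3,-1,0],
  ],
  delta_rot=[
    [0,0,0],
    [0,0,0],
    [0,0,0],
    [0,0,0],
  ],
  jaw=[0,0,0,0],
)

```text
clock: 27.9
ee_pos: [0.4804, 0.3958, 0.0778]
ee_rot: [-0.001, 0.181, 0.983, 0.0]
force: [-3.4, 2.2, 0.8]
width: -0.001
finger_force: 2.1
```

Emit:
play_rows(
  dp=[
    [-1,-0.5,0],
    [-2,-1,0],
    [-2,-1,0],
  ],
  delta_rot=[
    [0,0,0],
    [0,0,0],
    [0,0,0],
  ],
  jaw=[0,0,0],
)

```text
clock: 28.2
ee_pos: [0.4805, 0.3955, 0.0778]
ee_rot: [-0.002, 0.181, 0.983, 0.001]
force: [-8.3, 7.4, 1.4]
width: -0.002
finger_force: 5.4
```

The retainer is on its stop: the force rises with no further motion. I'll back off and check.

Emit:
play_rows(
  dp=[
    [8,4,0],
    [18,8,0],
    [18,8,-30],
    [18,8,-70],
    [-30,0,-90],
  ],
  delta_rot=[
    [0,0,0],
    [0,0,0],
    [0,0,0],
    [0,0,0],
    [0,0,0],
  ],
  jaw=[0,0,0,0,0],
)

```text
clock: 28.7
ee_pos: [0.5058, 0.388, 0.1705]
ee_rot: [0.001, 0.178, 0.984, 0.002]
force: [1.3, 0.9, 0.2]
width: -0.002
finger_force: 0.0
```

Emit:
play_rows(
  dp=[
    [-40,-20,0],
    [-50,-20,0],
    [-50,-20,0],
    [-50,-20,0],
  ],
  delta_rot=[
    [0,0,0],
    [0,0,0],
    [0,0,0],
    [0,0,0],
  ],
  jaw=[0,0,0,0],
)

```text
clock: 29.1
ee_pos: [0.5472, 0.3482, 0.1662]
ee_rot: [-0.001, 0.182, 0.983, -0.0]
force: [-0.3, -0.2, -0.1]
width: -0.001
finger_force: 0.0
```

```bash
python3 ret.py; python3 - <<'E'
from h import *
o,s,T=wrist();H,S,V=cv2.split(cv2.cvtColor(s["frame"],cv2.COLOR_RGB2HSV))
u0,v0=np.round(proj(s,[.4857,.3732,.05],T)).astype(int);print(u0,v0,"post pred",proj(s,[.4963,.3817,.097],T))
red=((H<6)|(H>172))&(S>150);wh=(S<70)&(V>85);m=(H<20)&(S>140)
for v in range(max(v0-72,0),min(v0+72,399),6): print("".join("R" if red[v,u] else "o" if m[v,u] else "w" if wh[v,u] else "k" if V[v,u]<60 else "." for u in range(u0-88,u0+88,4)))
E
```

```text
29.1 [0.54717439 0.34823961 0.16617347] [-0.3 -0.2 -0.1] finger angle 10.4 r 0.1236
post [326 110  24  25 466] 38.4 0.089
post [ 34 131  30  13 197] -85.9 0.13
321 113 post pred [339.99436802 125.12294854]
www.........................................
kwwwww......................................
kwwwwwww....................................
.wwwwwwwww..................................
wwwwwwwwwwwww.......w.w.....................
wwwwwwwwwwwwwww.wwwwwwwwww..................
wwwwwwwwwwwwwwwwwwwwwwwwwwww................
.wwwwwwwwwwwwwwwwwwwwwwwwwwwww..............
....wwwwwwwwwwwwwwwwww..kwwwwww.............
.......wwwwwwwwwwwwwwwww..kwwww.............
.........wwwwwwwwwwwwwwwwww.wwww............
..........wwwwwwwwwwwwwwwwwwwwww............
..........wwwwwwwwwwwwww.RRRowww............
..........wwwww.wwwwwww.RRRRR.wwww..........
...........wwww....wwww.RRRRRRwwww..........
...........wwwww.....wwwRRRRRwwww...........
............wwwww.o.w...wwwwwwww............
.............wwwwwwwwwwwwwwwwwww............
...............wwwwwwwwwwww..ww.............
..................wwwwww....................
............................................
............................................
............................................
............................................
```

The post is at 38.4°, against 38.2° at the stop, and the white ring lies flat under the bar.

```bash
python3 -c "
from workcell import manip
print(manip.close_job())"
```

```text
the job is handed in; nothing more can be done
None
```

The job is handed in: black, orange and white are stacked flat in the bore in that order. The retainer is on its stop over them, and the green spare ring and bystanders were not touched.

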